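# Re-zero the grinder dial, set four clicks, and place the dosing cup

### The arm

A 6-joint arm with a two-finger parallel gripper is mounted at the origin on the work surface. World frame = base frame: x ahead of the robot, y to its left, z up, the work surface at z = 0. Lengths are in mm, angles in rad, forces in N, time in s.
With the tool pointing down it reaches from about 350 to 875 mm from the base axis. Payload 4.2 kg.
Tool frame: the origin (TCP) lies at the very end of the fingers, on their centre line; the grasp point (between the pads) lies 19 mm behind it (arm.grasp_offset is the distance from the TCP to the grasp point, in mm); z points along the fingers, y is the direction in which the jaws open and shut (so a half turn about z gives the same grasp; the last joint's range is limited). The gripper opens to 85 mm and grips with 20 to 120 N. Pads are 22 mm wide; open, the fingers measure 114 mm over their backs; the gripper's body (76 mm by 85 mm) begins 54 mm behind the grasp point. The pads swing forward as they close: fully open they stand 13 mm farther back than shut.
Start: joints at [0.259, 0.385, 0.008, 0, -1.194, -0.259], TCP at [624.979, 0.025, 195.712] pointing down, gripper open.
Joint ranges: [-3.14, 3.14], [-1.21, 2.06], [-1.07, 1.41], [-3.16, 2.05], [-2.99, -0.16], [-3.1, 3.1]. Speed limits (rad/s): [2.79, 2.79, 3.14, 3.14, 3.14, 3.14].

### API

Orientations are given as a unit quaternion [x, y, z, w].
In Python, from bench import arm gives the robot as it stands.
- The arm moves only by the tool arm_command, never from a script. Its argument "commands" is one flat list of numbers, 4 for each row, row after row: the shift along the tool's x, y, z in m, then the turn about the tool's z in degrees. In form: [tx, ty, tz, roll, tx, ty, tz, roll, ...]. A call has exactly 5 rows; each row shifts and turns the pose as measured when the row begins, along the tool's axes as they then stand; what a row does not reach is not made up. A row lasts 1/10 s, in which the tool goes at most 50 mm and 8.59 degrees, less where a joint would pass 70% of its speed; a pose out of reach is approached as far as the arm can. A call with a gripper value outside its range is refused whole. "jaw" is the opening, from 0 (shut) to 1 (fully open), set as the call begins (left out, the last holds). The fingers move at their own pace and stop on an object; the grip force is fixed at half the most. Time passes only in rows, so rows that do not move let the fingers close, or fill a call up. It gives the time, the measured TCP pose, the force and the opening at its end, in the units of the state.
- arm.read_state(): the state, without advancing time (a new reading comes with each control period).
- arm.get_image(name): name is "scene" or "side" or "wrist"; returns the picture (384x512x3 uint8, red, green, blue); there is no depth.
- arm.camera_info(name): a dict with "camera_matrix" (3x3 intrinsics, pixels), "world_from_camera" (4x4, takes a point from camera to world coordinates). Camera axes: x right, y down, z forward; pixel columns grow to the right and rows downward; lengths in mm; the calibration is good to about 2 mm. A picture is of the moment at which its call begins: read the wrist's pose just before it. camera_info takes no time and is no camera call; for the wrist camera it gives the pose at the moment of the call.
- arm.job_done(): hands the job in, once; it reports no verdict.
Trained networks look in the newest picture that a camera, given by its name, has taken for a name from the list of things; names that differ only in an ending like _2 or _b are one class to them, and where a whole thing is asked for, a point or a joint stands for the part that bears it (a point fixed in the world has none). Each returns a list of dicts, best first, with "confidence" (0 to 1); they miss things now and then, are a little off and sometimes report something else, mostly with a low value. They report only what shows in the picture. A call takes as long as a camera call. They do not tell look-alikes from the thing itself.
- arm.regions_of(camera, target): "mask" (384x512 bool, what is visible of it).
- arm.place_of(camera, target): "centre" ([x, y, z] in mm, in the coordinates of the camera as it stood for that picture, good to about 4 mm: a listed point, or the origin of a listed thing).
The state is a dict: "clock": time; "joints": joint angles; "joint_vel": joint speeds; "joint_efforts": joint torques, N m; "position": TCP position; "ee_rot": TCP orientation; "contact_force": force on the tool from outside, world axes, zero at the start; "wrist_torque": the same for the moment, N m; "gripper_width": finger opening in mm.
Only numpy, scipy, OpenCV 4.12 (cv2) and the standard library are available. Lean on these libraries where they do the work, as an engineer would, in place of code of your own. Each camera call takes 0.05 s, during which the arm holds its last target.

### The job

Set the coffee grinder up for the next shot: turn its dial clockwise all the way to the stop, then back exactly four clicks anticlockwise, and let go of it. Then stand the steel dosing cup upright in the middle of the round pad under the grinder's chute and let go. Leave everything else on the cart where it is.

Things in the scene. Friction and masses are not known exactly. Their poses are not given: they have to be found in the camera images.
- dial (a joint): dial angle, rad. 0: the clockwise stop (seen facing the dial); grows anticlockwise to 2.094, the other stop. Sprung clicks every 0.349 (20 deg): let go, the dial settles into the nearest one; up to 0.1 N m turns it past one. Four clicks from the stop is 1.396. Starts two to four clicks from the stop.
- dial_grip (a point): point on the dial's axis to grip: 24 above the dial's disc (diameter 76), 12 below the top of the grip bar (74 long, 16 thick, 36 high). z: the turning axis, out of the sloped face, 30 deg from vertical, leaning to the grinder's front. x: along the bar, turning with it; its +x end has a red line, and at two clicks from the stop points up the slope to the grinder's back.
- dial_face: centre of the grinder's fixed sloped face under the dial; z out of the face, x up the slope. Seven ticks (8 long) 45 from here mark the clicks for the dial's red line; the red tick is the clockwise stop. Face 100 long, 130 wide.
- grinder: black grinder, fixed, 260 deep, 160 wide, 357 high; origin: centre of its underside; x to its back, front faces -x. Base plate 30 high; the open cup ledge is x -130 to 20, the column (120 wide) behind it. Over the ledge the head, 130 wide: lowest z 195, front edge at x -75, z 235. Hopper, diameter 94, behind the dial at x 82, z 285 to 357.
- chute (a point): centre of the mouth of the steel chute (diameter 28) under the head, at x -52, z 188 in the grinder's frame. Because of it a gripper holding the cup on the pad must lean to the grinder's front, about 40 deg from vertical.
- pad (a point): centre of the round rubber pad (diameter 62, orange rim to 78), flush with the ledge under the chute, 30 above the table, at x -70 in the grinder's frame; axes as the grinder's.
- dosing_cup: plain straight steel beaker, outer diameter 58, 90 high, wall 3, about 0.18 kg; origin at the centre of its underside, z up. Starts upright on the table in one of three places shared by lot with the white cup and the canister.
- mug: white ceramic cup without handle, rim diameter 78, 75 high; bystander; origin at the centre of its underside
- canister: frosted glass canister with steel cap, diameter 84, 110 high; bystander; origin at the centre of its underside
- tamper: steel tamper standing on its foot, diameter 58, 88 high; bystander; origin at the centre of its underside
- pitcher: steel milk jug with a handle, diameter 84, 100 high; bystander; origin at the centre of its underside
- saucer: white ceramic saucer, diameter 140, 18 high; bystander; origin at the centre of its underside
Not all that is in view belongs to the job. What is shaped like the dosing_cup but blue or green is not meant.

How it is judged:
By the outcome, as a careful person would: the job done as asked, in the order asked, and still so for the second after the job is handed in, with the robot touching nothing.
It also fails if it takes over 64 s, if anything falls off the work surface, if the arm or the gripper's body presses on something with over 40 N, if the wrist force passes 120 N, or if a joint passes its speed limit or range.

## Working session

There is one attempt and no reset: what is moved stays moved. The work goes in short steps, Python scripts to look and compute and a tool call to move; the robot and the scene stay as the last step left them, time stands still between calls to the robot, and variables do not carry over. Pictures are saved under pics/ and viewed, and the job is handed in when it is done.

Besides the shell and the picture viewer there is one more tool, called after ">>>" as name(argument=value, ...), one argument or row to a line, values as JSON. arm_command: Moves the arm, as the interface text tells. Its arguments: {"type":"object","properties":{"commands":{"type":"array"},"jaw":{"type":"number"}},"required":["commands"]}

```bash
ls; mkdir -p pics; python3 - <<'E'
from bench import arm
import cv2,numpy as np
print(arm.read_state())
for n in ("scene","side","wrist"):
    im=arm.get_image(n); cv2.imwrite(f"pics/{n}0.png",im[:,:,::-1]); 
    c=arm.camera_info(n); print(n,np.round(c["camera_matrix"],1).tolist(),np.round(c["world_from_camera"],3).tolist())
E
```

```text
pics
{'clock': 0.0, 'joints': array([ 2.58608152e-01,  3.85552365e-01,  6.59122272e-03, -4.88508012e-04,
       -1.19399703e+00, -2.58579116e-01]), 'joint_vel': array([-0.00215365,  0.00017844,  0.00059057, -0.0025337 , -0.00216075,
       -0.00019032]), 'joint_efforts': array([-9.55001960e-04, -3.92286408e+01,  1.88399577e+01,  4.18616563e+00,
       -4.72148502e-03,  8.27910434e-07]), 'position': array([6.24323467e+02, 1.33698548e-02, 1.94612219e+02]), 'ee_rot': array([-0.70705289,  0.70715981,  0.0007397 , -0.00082023]), 'contact_force': array([ 0.50590482, -0.50895206, -0.55979447]), 'wrist_torque': array([0.05151338, 0.03741649, 0.01420515]), 'gripper_width': 85.59040639786426}
scene [[440.9, 0.0, 257.1], [0.0, 440.9, 190.9], [0.0, 0.0, 1.0]] [[-0.725, 0.555, -0.408, 1076.686], [0.689, 0.595, -0.414, 488.336], [0.013, -0.581, -0.814, 1098.719], [0.0, 0.0, 0.0, 1.0]]
side [[386.3, 0.0, 249.8], [0.0, 386.3, 189.4], [0.0, 0.0, 1.0]] [[-0.837, -0.263, 0.479, 154.509], [-0.547, 0.406, -0.732, 746.681], [-0.002, -0.875, -0.484, 667.509], [0.0, 0.0, 0.0, 1.0]]
wrist [[323.9, 0.0, 255.8], [0.0, 323.9, 191.0], [0.0, 0.0, 1.0]] [[-1.0, 0.001, -0.001, 624.115], [0.001, 0.951, 0.31, -78.548], [0.001, 0.31, -0.951, 374.357], [0.0, 0.0, 0.0, 1.0]]
```

View pics/scene0.png

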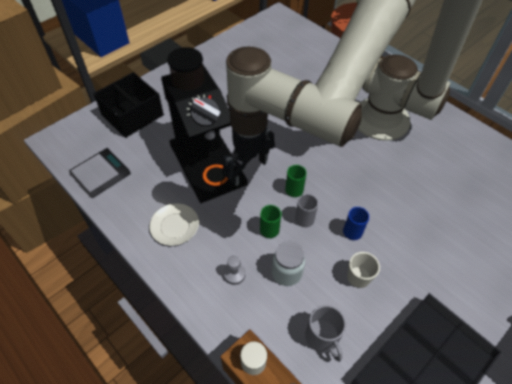

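View pics/side0.png

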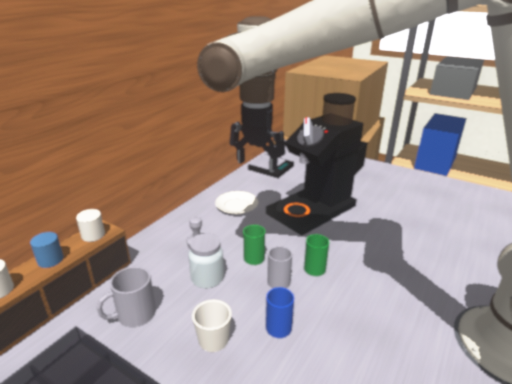

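View pics/wrist0.png

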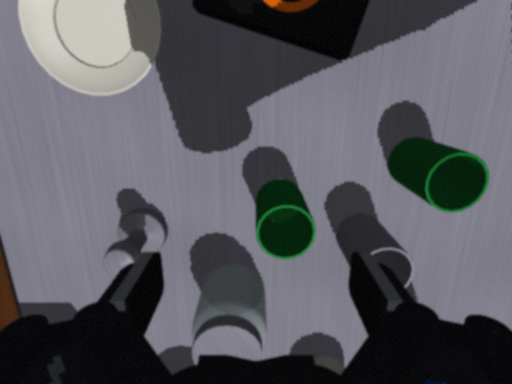

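Scene: the steel beaker is at about (306,210) in scene and (279,267) in side. It stands among two green cups and a blue one. The grinder is at (205,130) in scene, with its dial at (205,105).

```bash
cat > h.py <<'E'
from bench import arm
import cv2,numpy as np
from scipy.spatial.transform import Rotation as R
def w(n,p):
    T=arm.camera_info(n)["world_from_camera"]; return (np.asarray(T)@np.append(p,1))[:3]
def pix(n,P):
    c=arm.camera_info(n); q=np.linalg.inv(c["world_from_camera"])@np.append(P,1); q=c["camera_matrix"]@q[:3]; return q[:2]/q[2]
E
python3 - <<'E'
from h import *
for n in ("scene","side"):
    for t in ("grinder","dial_grip","dial_face","pad","chute","dosing_cup","mug","canister","tamper","pitcher","saucer"):
        for d in arm.place_of(n,t)[:5]:
            if d["confidence"]>.25: P=w(n,d["centre"]); print(n,t,round(d["confidence"],2),P.round(0),pix(n,P).round(0))
print(arm.read_state()["clock"])
E
```

```text
scene grinder 0.63 [ 568. -252.    1.] [208. 164.]
scene dial_grip 0.61 [ 585. -207.  287.] [206. 108.]
scene dial_face 0.78 [ 581. -228.  262.] [203. 110.]
scene pad 0.84 [ 589. -189.   27.] [216. 174.]
scene chute 0.63 [ 586. -205.  185.] [209. 136.]
scene dosing_cup 0.98 [423. 217.   1.] [351. 230.]
scene dosing_cup 0.89 [441.   2.   3.] [293. 189.]
scene dosing_cup 0.73 [496.  97.  -3.] [304. 220.]
scene dosing_cup 0.56 [596.  54.  -2.] [269. 230.]
scene mug 0.62 [524. 321.  -1.] [357. 277.]
scene canister 0.93 [653. 180.   0.] [287. 272.]
scene tamper 0.97 [761.  88.  -1.] [234. 274.]
scene tamper 0.69 [ 785. -144.    2.] [174. 225.]
scene pitcher 0.67 [713. 359.  -2.] [321. 336.]
side grinder 0.86 [ 571. -251.    4.] [311. 210.]
side dial_grip 0.89 [ 585. -205.  293.] [307. 128.]
side dial_face 0.67 [ 578. -220.  265.] [311. 136.]
side pad 0.55 [ 595. -187.   32.] [296. 209.]
side pad 0.28 [ 786. -140.    4.] [237. 206.]
side chute 0.59 [ 588. -204.  189.] [304. 162.]
side dosing_cup 0.95 [597.  53.   1.] [254. 258.]
side dosing_cup 0.8 [494. 100.  -1.] [278. 283.]
side dosing_cup 0.73 [444.   3.   7.] [314. 266.]
side dosing_cup 0.57 [428. 226.   2.] [276. 328.]
side mug 0.86 [525. 327.   1.] [212. 340.]
side canister 0.74 [657. 182.   1.] [206. 277.]
side tamper 0.74 [762.  99.   6.] [195. 245.]
side pitcher 0.98 [714. 360.  -0.] [137. 313.]
side pitcher 0.38 [491. 101.  -2.] [279. 284.]
side saucer 0.87 [ 785. -141.    4.] [237. 206.]
1.25
```

```bash
python3 - <<'E'
import cv2
a=cv2.imread("pics/scene0.png")[60:260,150:400]; cv2.imwrite("pics/scene0c.png",cv2.resize(a,None,fx=3,fy=3,interpolation=cv2.INTER_CUBIC))
a=cv2.imread("pics/side0.png")[85:345,180:370]; cv2.imwrite("pics/side0c.png",cv2.resize(a,None,fx=2.3,fy=2.3,interpolation=cv2.INTER_CUBIC))
E
```

```text
(no output)
```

View pics/scene0c.png

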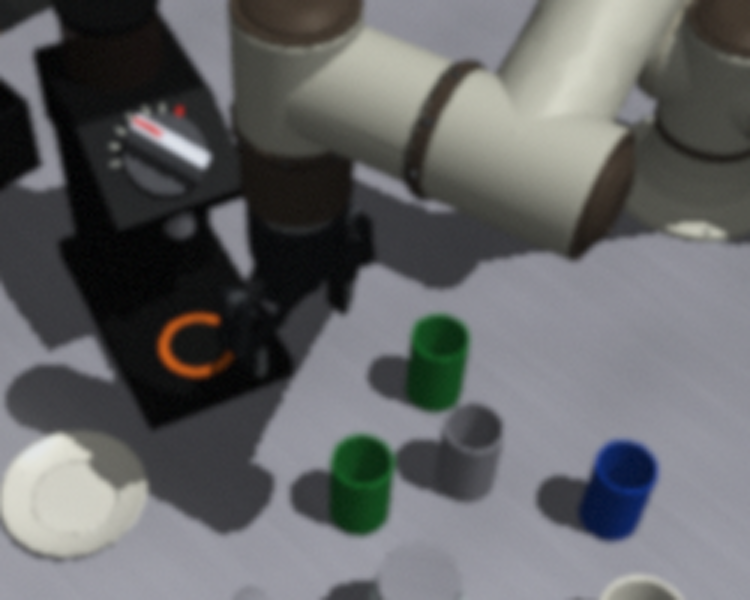

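View pics/side0c.png

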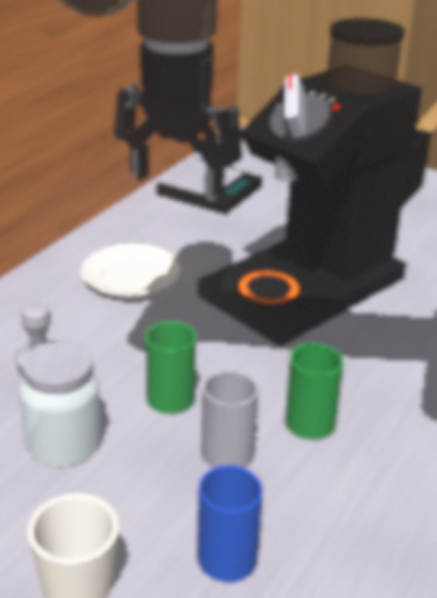

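Four beaker shapes, scene pixels: green (296,181), green (270,222), steel grey (307,211), blue (356,224). The enlarged crops show only the one at (307,211) / side (279,267), world about (495,99), is plain steel, so that is the dosing cup. The arm can only shift and roll, so the tool stays vertical. Next I fit the grinder pose.

```bash
cat >> h.py <<'E'
GP=None
try: GP=np.load("gp.npy")
except Exception: pass
def G(p,gp=None):
    gp=GP if gp is None else gp
    c,s=np.cos(gp[2]),np.sin(gp[2]); p=np.asarray(p,float)
    return np.array([gp[0]+c*p[0]-s*p[1],gp[1]+s*p[0]+c*p[1],p[2]])
FC=np.array([-31.7,0,260.]); N=np.array([-.5,0,.866]); S=np.array([.866,0,.5]); Yg=np.array([0,1,0.])
def face(s,y,n): return FC+S*s+Yg*y+N*n
E
python3 - <<'E'
from h import *
from scipy.optimize import least_squares
obs=[([0,0,0],(568,-252,1)),([0,0,0],(571,-251,4)),(FC,(581,-228,262)),(FC,(578,-220,265)),([-70,0,30],(589,-189,27)),([-70,0,30],(595,-187,32)),([-52,0,188],(586,-205,185)),([-52,0,188],(588,-204,189)),(face(0,0,32),(585,-207,287)),(face(0,0,32),(585,-205,293))]
f=lambda g:np.concatenate([(G(a,g)-b) for a,b in obs])
r=least_squares(f,[570,-251,np.radians(-110)]); print(r.x,np.degrees(r.x[2]),f(r.x).reshape(-1,3).round(0).tolist())
np.save("gp.npy",r.x)
import h; h.GP=r.x
# overlay
for n,sc,(x0,y0,x1,y1) in (("scene",4,(140,30,280,210)),("side",4,(230,70,400,240))):
    im=cv2.imread(f"pics/{n}0.png")[y0:y1,x0:x1]; im=cv2.resize(im,None,fx=sc,fy=sc,interpolation=cv2.INTER_CUBIC)
    def q(P): return tuple(int(v) for v in (pix(n,G(P))-[x0,y0]+.5)*sc)
    def line(pts,col,cl=True): cv2.polylines(im,[np.array([q(p) for p in pts])],cl,col,1)
    for z in (0,30): line([(-130,-80,z),(-130,80,z),(130,80,z),(130,-80,z)],(255,255,0))
    t=np.linspace(0,6.28,40)
    line([(-70+39*np.cos(a),39*np.sin(a),30) for a in t],(0,255,0))
    line([face(-50,-65,0),face(-50,65,0),face(50,65,0),face(50,-65,0)],(255,0,255))
    line([face(38*np.cos(a),38*np.sin(a),8) for a in t],(0,255,255))
    for k in range(7):
        a=np.radians(20*k-40); line([face(45*np.cos(a),45*np.sin(a),0),face(53*np.cos(a),53*np.sin(a),0)],(0,0,255) if k==0 else (255,255,255))
    for k in (2,3,4):
        a=np.radians(20*k-40); line([face(37*np.cos(a),37*np.sin(a),44),face(-37*np.cos(a),-37*np.sin(a),44)],[(255,0,0),(0,255,0),(0,160,255)][k-2])
    cv2.imwrite(f"pics/ov_{n}.png",im[:600])
E
```

```text
[ 569.10582527 -252.75241294   -1.91241143] -109.57310365970375 [[1.0, -1.0, -1.0], [-2.0, -2.0, -4.0], [-1.0, 5.0, -2.0], [2.0, -3.0, -5.0], [4.0, 2.0, 3.0], [-2.0, 0.0, -2.0], [1.0, 1.0, 3.0], [-1.0, 0.0, -1.0], [0.0, -1.0, 1.0], [0.0, -3.0, -5.0]]
```

View pics/ov_scene.png

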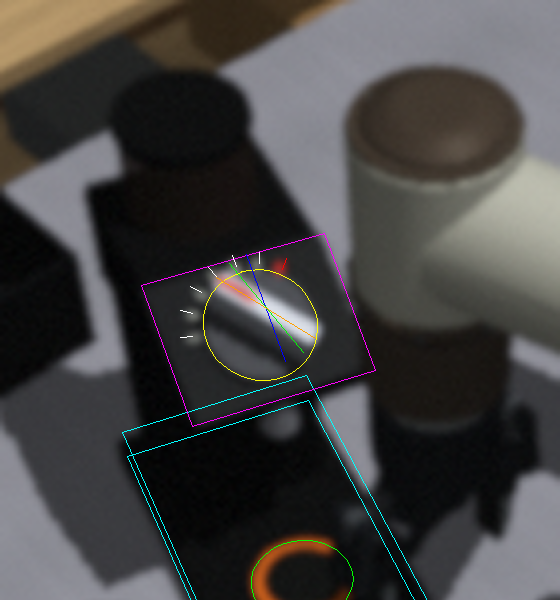

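View pics/ov_side.png

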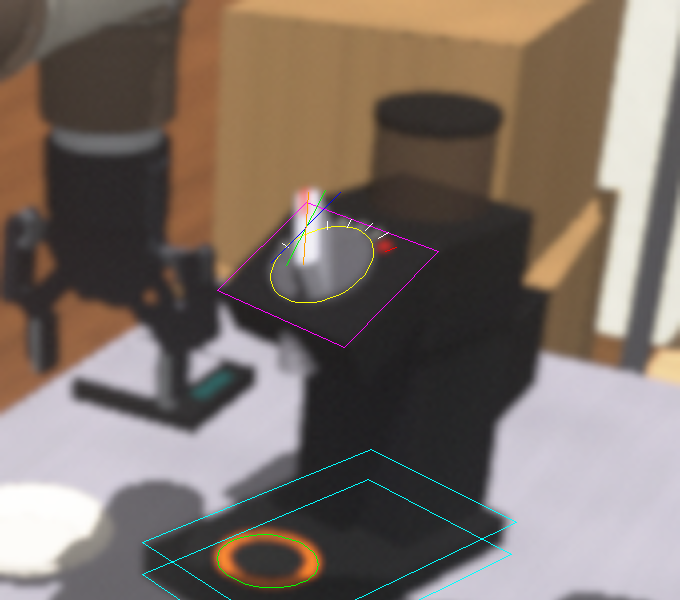

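The overlay fits: the ring, face and ticks all match. The red line lies along the 4-click hypothesis (orange line) in both views, so θ starts at about 80°. I raise the arm and roll it so the tool axes line up with the grinder.

>>> arm_command(
  commands=[0,0,-0.03,-7,0,0,-0.03,-7,0,0,-0.03,-7,0,0,-0.03,-7,0,0,-0.03,-7],
  jaw=0,
)

```text
clock: 1.75
position: [622.4, -0.2, 344.4]
ee_rot: [0.892, -0.451, -0.006, 0.004]
contact_force: [0.7, -0.6, -0.4]
gripper_width: 12.1
```

>>> arm_command(
  commands=[0,0,-0.01,-7,0,0,0,-7,0,0,0,-7,0,0,0,-7,0,0,0,-7.4],
)

```text
clock: 2.25
position: [624.6, -0.3, 362.5]
ee_rot: [0.989, -0.146, -0.0, 0.0]
contact_force: [-0.6, 0.3, -0.0]
gripper_width: -0.0
```

```bash
cat >> h.py <<'E'
def st(p=True):
    s=arm.read_state(); Rm=R.from_quat(s["ee_rot"]).as_matrix(); P=s["position"]
    d=P-np.array([GP[0],GP[1],0]); c,sn=np.cos(GP[2]),np.sin(GP[2])
    g=np.array([c*d[0]+sn*d[1],-sn*d[0]+c*d[1],d[2]])
    az=np.degrees(np.arctan2(Rm[1,0],Rm[0,0]))
    if p: print("t",round(s["clock"],2),"P",P.round(1),"G",g.round(1),"toolx az",round(az,1),"want",round(np.degrees(GP[2])+90,1),"z",Rm[:,2].round(3),"F",s["contact_force"].round(1),"T",s["wrist_torque"].round(2),"w",round(s["gripper_width"],1),"j",s["joints"].round(2))
    return s,g,Rm
E
cat > ph.py <<'E'
from h import *
# finger prism half extents: tool x 11 (y_g), tool y 14.5 (x_g); find phi touching
def bar_phi(g,side,L=37,n0=8,n1=44):
    xs=np.linspace(-14.5,14.5,9); ys=np.linspace(-11,11,9); zs=np.linspace(0,45,31)
    X,Y,Z=np.meshgrid(xs,ys,zs,indexing='ij'); P=np.stack([g[0]+X.ravel(),g[1]+Y.ravel(),g[2]+Z.ravel()],1)-FC
    s,y,n=P@S,P@Yg,P@N
    m=(n>n0)&(n<n1)
    res=[]
    for ph in np.arange(100,261,1.):
        a=np.radians(ph); u=s*np.cos(a)+y*np.sin(a); v=-s*np.sin(a)+y*np.cos(a)
        res.append(np.any(m&(u<L)&(u>-L)&(np.abs(v)<8)))
    res=np.array(res); ph=np.arange(100,261,1.)
    return ph[res].min() if res.any() else None, ph[res].max() if res.any() else None, n.min()
E
python3 - <<'E'
from ph import *
st()
# push A: finger on -y side; finger occupies phi range (lo,hi); bar must be < lo
for r in (24,28):
  for ph in range(220,110,-10):
    best=None
    a=np.radians(ph)
    for off in np.arange(12,34,.5):
        q=face(r*np.cos(a)+off*(-np.sin(a)),r*np.sin(a)+off*np.cos(a),22)
        b=bar_phi(q,0)
        if b[0] is None or b[0]>=ph: best=(off,q,b); break
    print(r,ph,best[0],best[1].round(1),best[2])
E
```

```text
t 2.25 P [ 6.246e+02 -3.000e-01  3.625e+02] G [-256.5  -32.3  362.5] toolx az -16.8 want -19.6 z [-0. -0. -1.] F [-0.6  0.3 -0. ] T [-0.02  0.05  0.04] w -0.0 j [ 0.26  0.33  0.33 -0.   -1.57  1.02]Traceback (most recent call last):
  File "<stdin>", line 12, in <module>
TypeError: 'NoneType' object is not subscriptable
```

```bash
python3 - <<'E'
from ph import *
for name,sg,rng in (("A",1,range(240,129,-10)),("B",-1,range(120,226,10))):
  for r in (30,):
   for ph in rng:
    a=np.radians(ph); best=None
    for off in np.arange(10,60,.5):
        q=face(r*np.cos(a)-sg*off*np.sin(a),r*np.sin(a)+sg*off*np.cos(a),22)
        b=bar_phi(q,0)
        x=b[0] if sg>0 else b[1]
        if x is None or (x-ph)*sg>=0: best=1;break
    print(name,ph,off,q.round(1),b)
E
```

```text
A 240 43.5 [-23.1 -47.7 290.4] (None, None, np.float64(14.749032000000042))
A 230 40.5 [-32.5 -49.  284.9] (None, None, np.float64(14.749032000000001))
A 220 39.0 [-40.9 -49.2 280.1] (None, None, np.float64(14.749032000000021))
A 210 39.5 [-48.1 -49.2 275.9] (None, None, np.float64(14.749032000000016))
A 200 41.5 [-54.8 -49.3 272.1] (None, None, np.float64(14.749031999999984))
A 190 44.5 [-61.6 -49.  268.1] (None, None, np.float64(14.749031999999982))
A 180 49.0 [-68.7 -49.  264.1] (None, None, np.float64(14.749032000000021))
A 170 30.5 [-72.9 -24.8 261.6] (np.float64(190.0), np.float64(260.0), np.float64(14.74903200000002))
A 160 28.5 [-75.6 -16.5 260.1] (np.float64(162.0), np.float64(260.0), np.float64(14.749032000000016))
A 150 32.0 [-79.1 -12.7 258.1] (np.float64(150.0), np.float64(258.0), np.float64(14.749032000000012))
A 140 35.0 [-82.1  -7.5 256.3] (np.float64(140.0), np.float64(247.0), np.float64(14.749032000000023))
A 130 37.0 [-83.9  -0.8 255.2] (np.float64(130.0), np.float64(233.0), np.float64(14.749031999999985))
B 120 43.5 [-23.1  47.7 290.4] (None, None, np.float64(14.7
[... 178 characters left out ...]
5 [-48.1  49.2 275.9] (None, None, np.float64(14.74903200000002))
B 160 41.5 [-54.8  49.3 272.1] (None, None, np.float64(14.749032000000026))
B 170 44.5 [-61.6  49.  268.1] (None, None, np.float64(14.749031999999989))
B 180 49.0 [-68.7  49.  264.1] (None, None, np.float64(14.749032000000014))
B 190 30.5 [-72.9  24.8 261.6] (np.float64(100.0), np.float64(170.0), np.float64(14.74903200000002))
B 200 28.5 [-75.6  16.5 260.1] (np.float64(100.0), np.float64(198.0), np.float64(14.749032000000009))
B 210 32.0 [-79.1  12.7 258.1] (np.float64(102.0), np.float64(210.0), np.float64(14.749032000000012))
B 220 35.0 [-82.1   7.5 256.3] (np.float64(113.0), np.float64(220.0), np.float64(14.749032000000023))
```

```bash
cat >> ph.py <<'E'
def hit(g,ph,L=37,n0=8,n1=44):
    xs=np.linspace(-14.5,14.5,9); ys=np.linspace(-11,11,9); zs=np.linspace(0,60,41)
    X,Y,Z=np.meshgrid(xs,ys,zs,indexing='ij'); P=np.stack([g[0]+X.ravel(),g[1]+Y.ravel(),g[2]+Z.ravel()],1)-FC
    s,y,n=P@S,P@Yg,P@N; a=np.radians(ph)
    u=s*np.cos(a)+y*np.sin(a); v=-s*np.sin(a)+y*np.cos(a)
    return np.any((n>n0)&(n<n1)&(abs(u)<L)&(abs(v)<8))
def ytouch(x,z,ph,sg):  # A: finger from -y (sg=1) moving +y
    for y in np.arange(-60,60,.5):
        if hit((x,sg*y,z),ph): return sg*(y)
    return None
E
python3 - <<'E'
from ph import *
for s0 in (-20,-26,-32,-38,-44):
    f=face(s0,0,22); print(f.round(1),"nmin",22-7.2,[(ph,ytouch(f[0],f[2],ph,1)) for ph in range(230,130,-10)])
E
```

```text
[-60.    0.  269.1] nmin 14.8 [(230, np.float64(-44.0)), (220, np.float64(-40.5)), (210, np.float64(-36.0)), (200, np.float64(-31.0)), (190, np.float64(-24.5)), (180, np.float64(-19.0)), (170, np.float64(-20.5)), (160, np.float64(-22.5)), (150, np.float64(-25.0)), (140, np.float64(-29.0))]
[-65.2   0.  266.1] nmin 14.8 [(230, np.float64(-44.0)), (220, np.float64(-40.5)), (210, np.float64(-36.0)), (200, np.float64(-31.0)), (190, np.float64(-25.0)), (180, np.float64(-18.5)), (170, np.float64(-19.5)), (160, np.float64(-20.5)), (150, np.float64(-22.0)), (140, np.float64(-24.0))]
[-70.4   0.  263.1] nmin 14.8 [(230, np.float64(-44.0)), (220, np.float64(-40.5)), (210, np.float64(-36.0)), (200, np.float64(-31.0)), (190, np.float64(-25.0)), (180, np.float64(-18.5)), (170, np.float64(-18.5)), (160, np.float64(-18.0)), (150, np.float64(-18.5)), (140, np.float64(-18.5))]
[-75.6   0.  260.1] nmin 14.8 [(230, np.float64(-44.0)), (220, np.float64(-40.5)), (210, np.float64(-36.0)), (200, np.float64(-31.0)), (190, np.float64(-25.0)), (180, np.float64(-18.5)), (170, np.float64(-17.5)), (160, np.float64(-16.0)), (150, np.float64(-15.0)), (140, np.float64(-13.5))]
[-80.8   0.  257.1] nmin 14.8 [(230, np.float64(-44.0)), (220, np.float64(-40.5)), (210, np.float64(-36.0)), (200, np.float64(-31.0)), (190, np.float64(-25.0)), (180, np.float64(-18.5)), (170, np.float64(-16.0)), (160, np.float64(-14.0)), (150, np.float64(-11.5)), (140, np.float64(-8.5))]
```

```bash
python3 - <<'E'
from ph import *
for n in (24,30):
 for r in (34,42):
  print("B n",n,"r",r)
  for ph in range(130,231,10):
    a=np.radians(ph)
    for off in np.arange(60,5,-.5):
        q=face(r*np.cos(a)+off*np.sin(a),r*np.sin(a)-off*np.cos(a),n)
        if hit(q,ph): break
    # sensitivity: which phi range still hits for +-2mm normal
    lo=[p for p in np.arange(ph-30,ph+31,1) if hit(q,p)]
    q2=face(r*np.cos(a)+(off-3)*np.sin(a),r*np.sin(a)-(off-3)*np.cos(a),n)
    nx=ph
    while nx<ph+40 and hit(q2,nx): nx+=1
    print(ph,off,q.round(1),"3mm more->",nx)
E
```

```text
B n 24 r 34
130 24.5 [-46.4  41.8 279.2] 3mm more-> 136
140 24.0 [-52.9  40.2 275.5] 3mm more-> 146
150 22.0 [-59.7  36.1 271.6] 3mm more-> 156
160 20.5 [-65.3  30.9 268.3] 3mm more-> 166
170 19.5 [-69.8  25.1 265.7] 3mm more-> 176
180 19.0 [-73.1  19.  263.8] 3mm more-> 220
190 23.5 [-76.2  17.2 262. ] 3mm more-> 214
200 27.5 [-79.5  14.2 260.1] 3mm more-> 218
210 31.0 [-82.6   9.8 258.3] 3mm more-> 223
220 34.0 [-85.2   4.2 256.8] 3mm more-> 230
230 36.0 [-86.5  -2.9 256.1] 3mm more-> 238
B n 24 r 42
130 18.5 [-54.8  44.1 274.4] 3mm more-> 137
140 18.0 [-61.5  40.8 270.5] 3mm more-> 146
150 17.5 [-67.6  36.2 267. ] 3mm more-> 156
160 17.5 [-72.7  30.8 264. ] 3mm more-> 166
170 18.0 [-76.8  25.  261.7] 3mm more-> 176
180 19.0 [-80.1  19.  259.8] 3mm more-> 193
190 23.5 [-83.1  15.8 258.1] 3mm more-> 202
200 27.5 [-86.   11.5 256.3] 3mm more-> 210
210 31.0 [-88.6   5.8 254.8] 3mm more-> 219
220 34.0 [-90.5  -1.  253.8] 3mm more-> 227
230 36.0 [-91.   -9.  253.5] 3mm more-> 236
B n 30 r 34
130 24.5 [-49.4  41.8 284.4] 3mm more-> 136
140 24.0 [-55.9  40.2 280.7] 3mm more-> 146
150 22.0
[... 183 characters left out ...]
  16.7 267.2] 3mm more-> 207
200 26.5 [-82.2  13.3 265.5] 3mm more-> 214
210 29.5 [-85.    8.5 263.9] 3mm more-> 221
220 32.0 [-87.1   2.7 262.7] 3mm more-> 229
230 33.5 [-87.8  -4.5 262.2] 3mm more-> 238
B n 30 r 42
130 18.5 [-57.8  44.1 279.6] 3mm more-> 137
140 18.0 [-64.5  40.8 275.7] 3mm more-> 146
150 17.5 [-70.6  36.2 272.2] 3mm more-> 156
160 17.5 [-75.7  30.8 269.2] 3mm more-> 166
170 18.0 [-79.8  25.  266.9] 3mm more-> 176
180 19.0 [-83.1  19.  265. ] 3mm more-> 191
190 23.0 [-86.   15.4 263.3] 3mm more-> 200
200 26.5 [-88.7  10.5 261.7] 3mm more-> 209
210 29.5 [-91.    4.5 260.4] 3mm more-> 218
220 32.0 [-92.4  -2.5 259.6] 3mm more-> 227
230 33.5 [-92.3 -10.6 259.7] 3mm more-> 236
```

>>> arm_command(
  commands=[-0.004,0.04,0.004,2.8,-0.004,0.04,0.004,0,-0.004,0.04,0.004,0,-0.004,0.04,0.004,0,-0.004,0.038,0.004,0],
)

```text
clock: 2.75
position: [541.2, -182.4, 340.5]
ee_rot: [0.986, -0.165, -0.0, -0.0]
contact_force: [-0.0, 0.2, 0.2]
gripper_width: -0.2
```

```bash
python3 - <<'E'
from h import *
for n in ("side","wrist"):
    im=arm.get_image(n); cv2.imwrite(f"pics/{n}1.png",im[:,:,::-1])
st()
E
```

```text
t 2.85 P [ 539.9 -184.3  340.7] G [-54.7 -50.4 340.7] toolx az -19.3 want -19.6 z [-0.001  0.    -1.   ] F [-0.5  0.9  0.3] T [0.11 0.   0.01] w 0.4 j [-0.05  0.23  0.14  0.   -1.48  1.28]
```

View pics/side1.png

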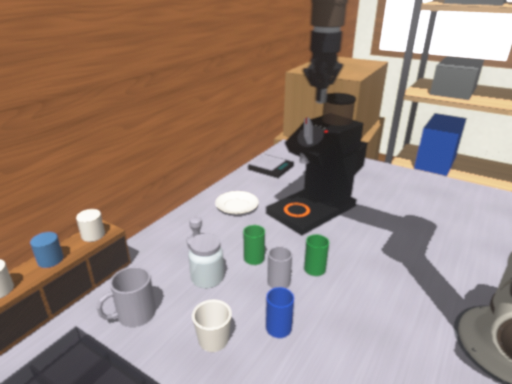

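View pics/wrist1.png

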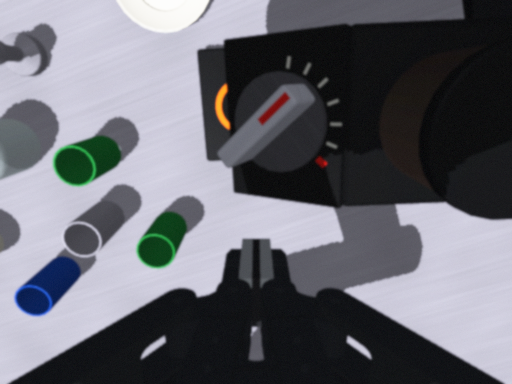

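Wrist view: the red tick is at (321,161) and the red line end at (300,88) points to the 4th tick at (322,82). I check the fitted model in this picture.

```bash
python3 - <<'E'
from h import *
for k in range(7):
    a=np.radians(20*k-40); print(k,pix("wrist",G(face(49*np.cos(a),49*np.sin(a),0))).round(0))
print("disc c n8",pix("wrist",G(face(0,0,8))).round(0))
for ph in (40,220):
    a=np.radians(ph); print(ph,pix("wrist",G(face(37*np.cos(a),37*np.sin(a),44))).round(0))
print("corners",[pix("wrist",G(face(*c,0))).round(0) for c in ((-50,-65),(-50,65),(50,65),(50,-65))])
E
```

```text
0 [329. 168.]
1 [342. 150.]
2 [348. 127.]
3 [346. 103.]
4 [336.  81.]
5 [319.  64.]
6 [299.  57.]
disc c n8 [282. 124.]
40 [299.  93.]
220 [225. 159.]
corners [array([235., 191.]), array([232.,  37.]), array([359.,  27.]), array([342., 211.])]
```

The model agrees to about 3 mm. I descend beside the bar's front end, on the −y side.

>>> arm_command(
  commands=[-0.002,-0.005,0.02,0,0,0,0.018,0,0,0,0.014,0,0,0,0.009,0,0,0,0,0],
)

```text
clock: 3.35
position: [539.9, -179.5, 278.9]
ee_rot: [0.986, -0.169, 0.001, -0.0]
contact_force: [0.4, 0.2, 0.1]
gripper_width: 0.0
```

```bash
python3 - <<'E'
from h import *
im=arm.get_image("wrist"); cv2.imwrite(f"pics/wrist2.png",im[:,:,::-1])
st()
E
```

```text
t 3.4 P [ 540.3 -179.7  279.8] G [-59.2 -51.6 279.8] toolx az -19.4 want -19.6 z [ 0.004 -0.001 -1.   ] F [ 1.   0.4 -0.2] T [-0.   -0.01  0.06] w 0.1 j [-0.04  0.24  0.01  0.   -1.34  1.27]
```

View pics/wrist2.png

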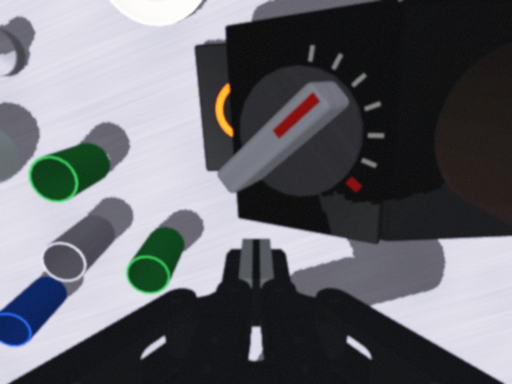

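>>> arm_command(
  commands=[0.008,-0.006,0.004,0,0.008,-0.006,0.004,0,0.011,-0.009,0.005,0,0.01,-0.006,0.004,0,0.005,-0.0025,0.0015,0],
)

```text
clock: 3.9
position: [596.1, -164.3, 262.9]
ee_rot: [0.986, -0.168, 0.005, -0.0]
contact_force: [-0.4, 0.5, -0.8]
gripper_width: -0.1
```

```bash
python3 - <<'E'
from h import *
im=arm.get_image("wrist"); cv2.imwrite(f"pics/wrist3.png",im[:,:,::-1])
st()
E
```

```text
t 3.95 P [ 596.5 -164.3  262.5] G [-92.5  -3.8 262.5] toolx az -19.4 want -19.6 z [ 0.009 -0.002 -1.   ] F [ 1.  -0.2 -0.5] T [-0.04 -0.08  0.02] w -0.2 j [-0.01  0.33  0.1   0.   -1.32  1.24]
```

View pics/wrist3.png

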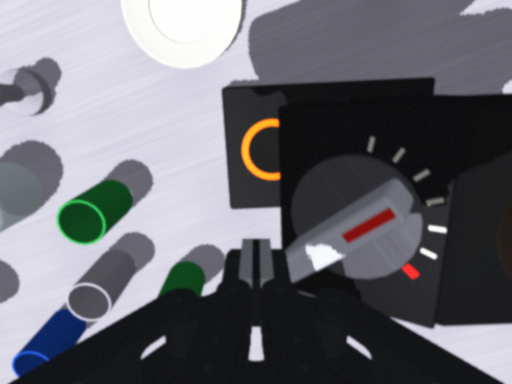

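The dial moved only about one click. The finger tips are slimmer than I assumed and slipped past the front of the bar's end at (290,265). I recompute with a slimmer finger, further in and lower.

```bash
sed -i 's/-14.5,14.5/-HX,HX/; s/^def hit/HX=9\ndef hit/' ph.py; python3 - <<'E'
import ph as M
from ph import *
M.HX=9
for n in (22,):
 for r in (26,32):
  print("B(A: flip y; phi->360-phi) n",n,"r",r)
  for p in range(130,231,10):
    a=np.radians(p)
    for off in np.arange(60,5,-.5):
        q=face(r*np.cos(a)+off*np.sin(a),r*np.sin(a)-off*np.cos(a),n)
        if hit(q,p): break
    q2=face(r*np.cos(a)+(off-3)*np.sin(a),r*np.sin(a)-(off-3)*np.cos(a),n)
    nx=p
    while nx<p+40 and hit(q2,nx): nx+=1
    print(p,off,q.round(1),"3mm more->",nx)
# estimate bar angle in last picture: project bar for each k
for k in range(5):
    a=np.radians(20*k-40); print(k,[pix("wrist",G(face(u*np.cos(a),u*np.sin(a),44))).round(0) for u in (37,15,-37)])
E
```

```text
B(A: flip y; phi->360-phi) n 22 r 26
130 21.0 [-43.2  33.4 278.7] 3mm more-> 138
140 21.0 [-48.3  32.8 275.8] 3mm more-> 149
150 21.0 [-53.1  31.2 273. ] 3mm more-> 158
160 21.0 [-57.6  28.6 270.4] 3mm more-> 166
170 20.0 [-61.9  24.2 268. ] 3mm more-> 176
180 19.0 [-65.2  19.  266.1] 3mm more-> 220
190 22.5 [-68.3  17.6 264.3] 3mm more-> 230
200 26.0 [-71.6  15.5 262.4] 3mm more-> 226
210 28.5 [-74.5  11.7 260.7] 3mm more-> 229
220 31.0 [-77.2   7.  259.1] 3mm more-> 232
230 32.5 [-78.7   1.  258.2] 3mm more-> 240
B(A: flip y; phi->360-phi) n 22 r 32
130 21.0 [-46.6  38.  276.8] 3mm more-> 137
140 21.0 [-52.2  36.7 273.5] 3mm more-> 147
150 21.0 [-57.6  34.2 270.4] 3mm more-> 156
160 21.0 [-62.5  30.7 267.6] 3mm more-> 165
170 19.5 [-67.1  24.8 265. ] 3mm more-> 176
180 19.0 [-70.4  19.  263.1] 3mm more-> 202
190 22.5 [-73.4  16.6 261.3] 3mm more-> 208
200 26.0 [-76.4  13.5 259.6] 3mm more-> 214
210 28.5 [-79.    8.7 258.1] 3mm more-> 222
220 31.0 [-81.2   3.2 256.8] 3mm more-> 229
230 32.5 [-82.1  -3.6 256.3] 3mm more-> 237
0 [array([391., 304.]), array([358., 268.]), array([285., 190.])]
1 [array([409., 287.]), array([364., 261.]), array([274., 208.])]
2 [array([419., 264.]), array([367., 252.]), array([270., 229.])]
3 [array([418., 236.]), array([367., 241.]), array([273., 250.])]
4 [array([405., 210.]), array([362., 231.]), array([283., 271.])]
```

Projection shows the bar is still at click 4. I go back round and push nearer the axis and lower.

>>> arm_command(
  commands=[-0.046,0,0,0,0,0.042,-0.013,0,0,0,0,0,0.01,0,0,0,0.006,0,0,0],
)

```text
clock: 4.45
position: [551.5, -192.6, 269.0]
ee_rot: [0.986, -0.167, -0.002, 0.001]
contact_force: [0.2, -0.5, 0.7]
gripper_width: 0.3
```

```bash
python3 - <<'E'
from h import *
im=arm.get_image("wrist"); cv2.imwrite(f"pics/wrist4.png",im[:,:,::-1])
st()
for k in range(5):
    a=np.radians(20*k-40); print(k,[pix("wrist",G(face(u*np.cos(a),u*np.sin(a),44))).round(0) for u in (37,15,-37)])
E
```

```text
t 4.5 P [ 552.3 -192.6  268.6] G [-51.  -36.  268.6] toolx az -19.2 want -19.6 z [-0.004 -0.001 -1.   ] F [ 1.8 -0.9  0.3] T [-0.04 -0.15  0.02] w -0.1 j [-0.06  0.28  0.03  0.   -1.33  1.29]
0 [array([305., 237.]), array([273., 202.]), array([204., 125.])]
1 [array([320., 217.]), array([279., 194.]), array([195., 146.])]
2 [array([327., 191.]), array([281., 183.]), array([193., 169.])]
3 [array([324., 162.]), array([279., 172.]), array([197., 192.])]
4 [array([311., 134.]), array([274., 162.]), array([207., 213.])]
```

View pics/wrist4.png

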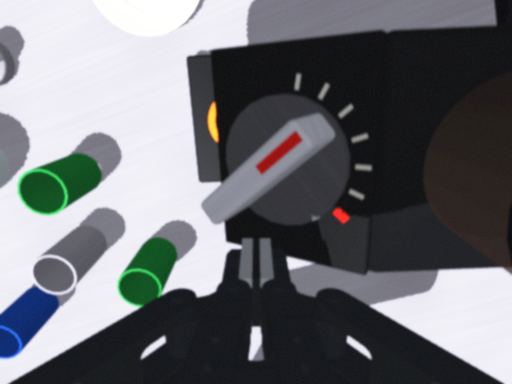

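>>> arm_command(
  commands=[0.008,-0.002,-0.002,0,0.008,-0.004,0.002,0,0.006,-0.005,0.002,0,0.005,-0.005,0.002,0,0,0,0,0],
)

```text
clock: 5.0
position: [588.2, -184.9, 262.6]
ee_rot: [0.986, -0.166, -0.002, 0.001]
contact_force: [-0.7, 0.6, -0.1]
gripper_width: 0.2
```

```bash
cat >> h.py <<'E'
def look(name):
    im=arm.get_image("wrist").copy(); cv2.imwrite(f"pics/{name}.png",im[:,:,::-1]); st()
    for k in range(-1,6):
        a=np.radians(20*k-40); print(k,[pix("wrist",G(face(u*np.cos(a),u*np.sin(a),44))).round(0).tolist() for u in (37,15,-37)])
E
python3 -c "
from h import *
look('wrist5')"
```

```text
t 5.05 P [ 587.9 -185.   262.8] G [-70.1  -5.  262.8] toolx az -19.2 want -19.6 z [-0.005 -0.    -1.   ] F [ 0.5  0.1 -0.4] T [-0.04 -0.01 -0.01] w 0.1 j [-0.04  0.34  0.1   0.   -1.34  1.28]
-1 [[322.0, 309.0], [304.0, 270.0], [259.0, 175.0]]
0 [[344.0, 302.0], [312.0, 266.0], [242.0, 188.0]]
1 [[360.0, 286.0], [317.0, 259.0], [232.0, 206.0]]
2 [[368.0, 263.0], [320.0, 250.0], [229.0, 227.0]]
3 [[366.0, 235.0], [319.0, 240.0], [233.0, 248.0]]
4 [[354.0, 209.0], [314.0, 230.0], [243.0, 269.0]]
5 [[333.0, 187.0], [307.0, 222.0], [258.0, 287.0]]
```

View pics/wrist5.png

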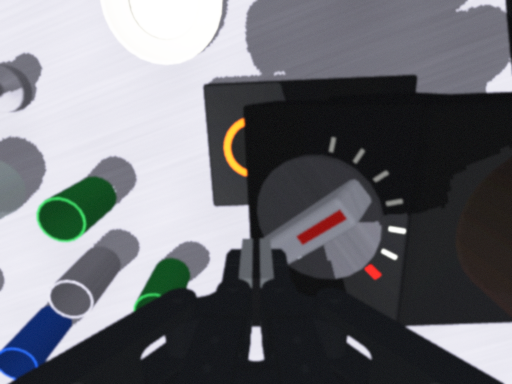

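```bash
python3 - <<'E'
from h import *
s,g,Rm=st(False)
for d in (0,-20,-40): print(d,pix("wrist",s["position"]+Rm[:,2]*d))
for n in ("wrist5","wrist4"):
    im=cv2.imread(f"pics/{n}.png")[90:300,180:420]; cv2.imwrite(f"pics/{n}z.png",cv2.resize(im,None,fx=2.8,fy=2.8,interpolation=cv2.INTER_CUBIC))
im=arm.get_image("side")[:,:,::-1]; cv2.imwrite("pics/side5.png",cv2.resize(im[60:230,220:400],None,fx=3.5,fy=3.5,interpolation=cv2.INTER_CUBIC))
E
```

```text
0 [257.19762172 222.6838827 ]
-20 [257.35854348 237.52809013]
-40 [257.55843744 255.96728354]
```

View pics/wrist5z.png

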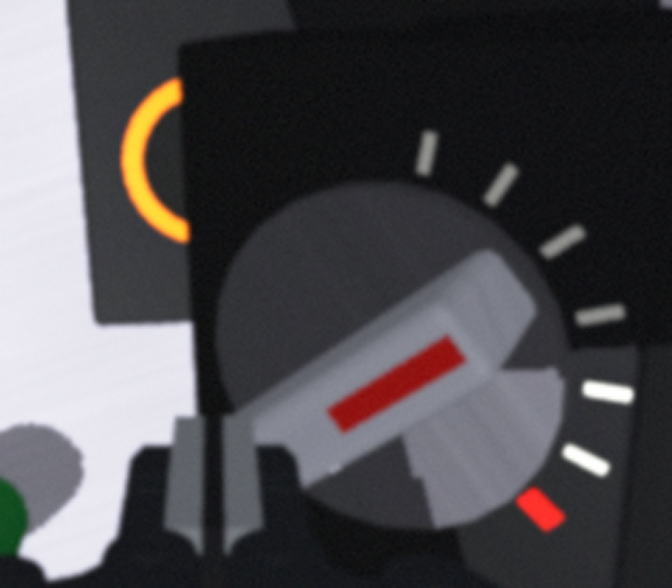

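View pics/side5.png

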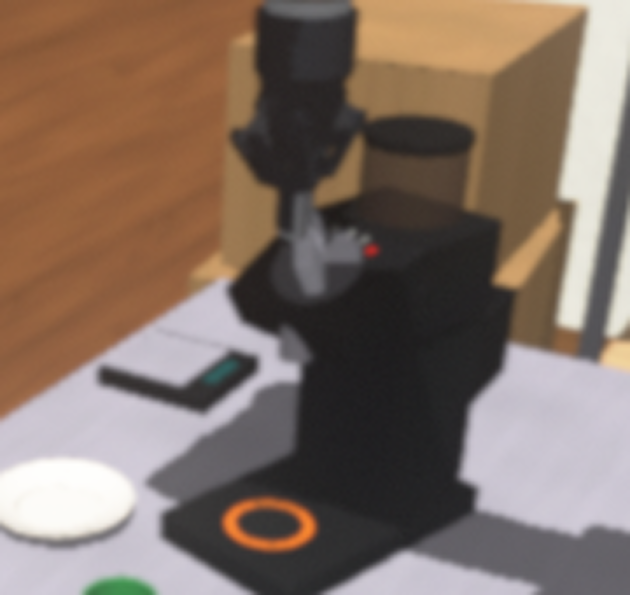

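```bash
python3 - <<'E'
from h import *
s,g,Rm=st(False)
for n in ("side","wrist"):
  for d in (0,-20,-40,-60): print(n,d,pix(n,s["position"]+Rm[:,2]*d).round(1),((pix(n,s["position"]+Rm[:,2]*d)-[220,60])*3.5).round(0))
# calibration check wrist with world-known: pad ring, cups
print("pad ring left", pix("wrist",G((-109,0,30))).round(0), pix("wrist",G((-130,-80,30))).round(0),pix("wrist",G((-130,80,30))).round(0))
for c in ((596,54,90),(495,99,90),(442,3,90),(425,222,90)): print(c,pix("wrist",c).round(0))
E
```

```text
side 0 [302.4 139.9] [289. 280.]
side -20 [302.9 133.2] [290. 256.]
side -40 [303.3 126.3] [292. 232.]
side -60 [303.7 119.3] [293. 208.]
wrist 0 [257.1 222.7] [130. 569.]
wrist -20 [257.3 237.5] [131. 621.]
wrist -40 [257.5 256. ] [131. 686.]
wrist -60 [257.7 279.5] [132. 768.]
pad ring left [225. 145.] [211. 203.] [206.  78.]
(596, 54, 90) [ 62. 218.]
(495, 99, 90) [ 71. 297.]
(442, 3, 90) [156. 309.]
(425, 222, 90) [ 17. 362.]
```

```bash
python3 - <<'E'
from h import *
for nm,P in (("start",(624.3,0,194.6)),("side1",(539.9,-184.3,340.7))):
  for d in (0,10,20,30,40): print(nm,d,pix("side",np.array(P)+[0,0,d]).round(1),pix("scene",np.array(P)+[0,0,d]).round(1))
im=cv2.imread("pics/side1.png")[60:160,270:370]; cv2.imwrite("pics/s1z.png",cv2.resize(im,None,fx=6,fy=6,interpolation=cv2.INTER_CUBIC))
im=cv2.imread("pics/side0.png")[100:200,210:310]; cv2.imwrite("pics/s0z.png",cv2.resize(im,None,fx=6,fy=6,interpolation=cv2.INTER_CUBIC))
E
```

```text
start 0 [256.  184.2] [249.  184.4]
start 10 [256.  180.8] [249. 182.]
start 20 [256.  177.4] [249.  179.7]
start 30 [256.  173.9] [249.  177.2]
start 40 [256.1 170.3] [249.  174.8]
side1 0 [320.4 116.3] [223.7  88.8]
side1 10 [320.7 112.6] [223.5  85.7]
side1 20 [321.  108.9] [223.3  82.6]
side1 30 [321.4 105.2] [223.1  79.5]
side1 40 [321.7 101.4] [222.9  76.3]
```

View pics/s1z.png

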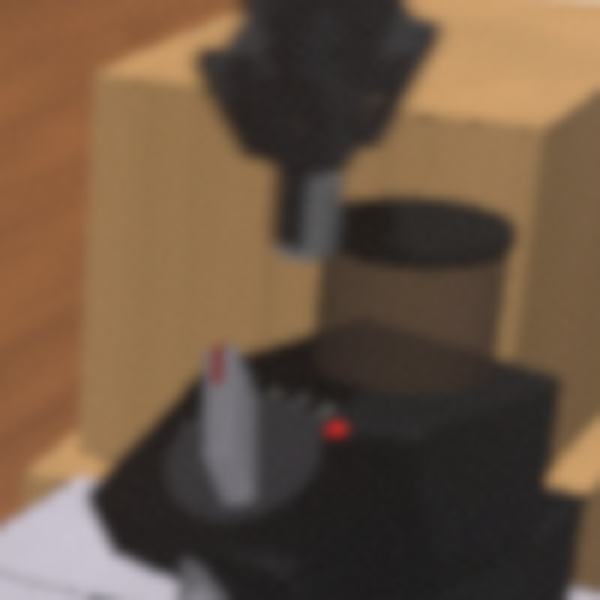

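View pics/s0z.png

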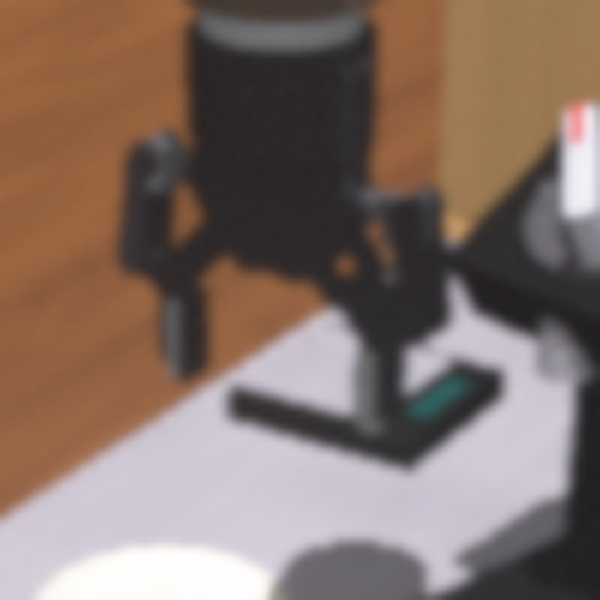

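Both cameras put the closed fingertips about 35 mm behind the reported TCP, so the fingers passed over the bar without touching it. From now on I take tip z = TCP z + 35. I go back to the −y side and descend properly.

>>> arm_command(
  commands=[-0.042,0.022,-0.005,0,0,0,0,0,0,0,0.014,0,0,0,0.012,0,0,0,0,0],
)

```text
clock: 5.6
position: [537.1, -192.4, 240.9]
ee_rot: [0.986, -0.167, -0.003, 0.001]
contact_force: [-0.2, -0.3, -0.8]
gripper_width: 0.0
```

```bash
python3 -c "
from h import *
look('wrist6')
im=arm.get_image('side')[:,:,::-1]; cv2.imwrite('pics/side6.png',cv2.resize(im[60:180,250:370],None,fx=5,fy=5,interpolation=cv2.INTER_CUBIC))
"
```

```text
t 5.65 P [ 537.7 -192.6  241.9] G [-46.1 -49.7 241.9] toolx az -19.2 want -19.6 z [-0.005 -0.001 -1.   ] F [-0.   0.2  0.7] T [-0.   -0.05  0.06] w 0.1 j [-0.06  0.27 -0.05  0.   -1.26  1.3 ]
-1 [[280.0, 249.0], [256.0, 199.0], [198.0, 77.0]]
0 [[305.0, 236.0], [265.0, 192.0], [180.0, 99.0]]
1 [[324.0, 211.0], [272.0, 182.0], [171.0, 125.0]]
2 [[333.0, 178.0], [274.0, 169.0], [169.0, 154.0]]
3 [[329.0, 139.0], [272.0, 155.0], [175.0, 182.0]]
4 [[313.0, 103.0], [266.0, 142.0], [187.0, 208.0]]
5 [[286.0, 77.0], [257.0, 132.0], [205.0, 229.0]]
```

View pics/wrist6.png

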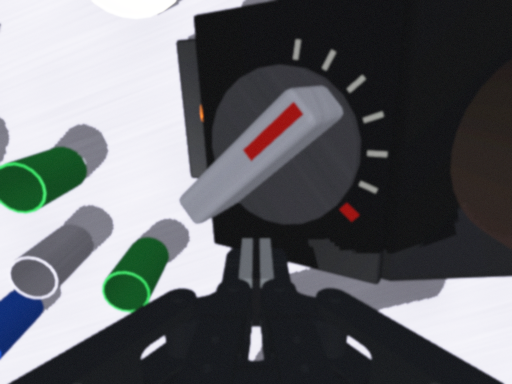

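View pics/side6.png

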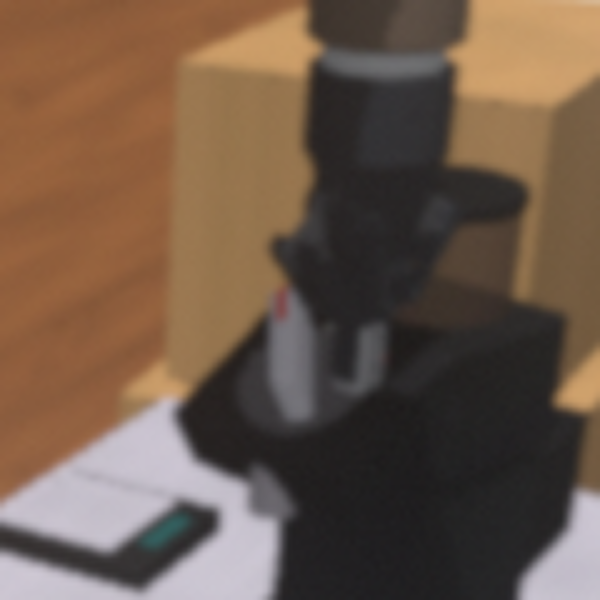

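>>> arm_command(
  commands=[0.012,-0.002,0.001,0,0.007,-0.005,0.003,0,0.005,-0.005,0.003,0,0.006,-0.004,0.002,0,0.005,-0.003,0.002,0],
)

```text
clock: 6.2
position: [570.5, -188.4, 235.3]
ee_rot: [0.986, -0.167, -0.014, 0.005]
contact_force: [-20.1, 2.6, 14.3]
gripper_width: -0.3
```

```bash
python3 -c "
from h import *
look('wrist7')
"
```

```text
t 6.25 P [ 570.4 -188.3  235.1] G [-61.2 -20.3 235.1] toolx az -19.2 want -19.6 z [-0.029 -0.006 -1.   ] F [-13.3   2.    6.6] T [ 0.49  3.42 -0.12] w -0.1 j [-0.05  0.33  0.03  0.01 -1.29  1.28]
-1 [[318.0, 325.0], [295.0, 277.0], [239.0, 160.0]]
0 [[345.0, 317.0], [305.0, 273.0], [219.0, 176.0]]
1 [[365.0, 298.0], [312.0, 265.0], [208.0, 198.0]]
2 [[376.0, 270.0], [315.0, 253.0], [205.0, 224.0]]
3 [[374.0, 235.0], [314.0, 241.0], [210.0, 250.0]]
4 [[359.0, 201.0], [308.0, 228.0], [222.0, 275.0]]
5 [[332.0, 173.0], [299.0, 218.0], [241.0, 296.0]]
```

View pics/wrist7.png

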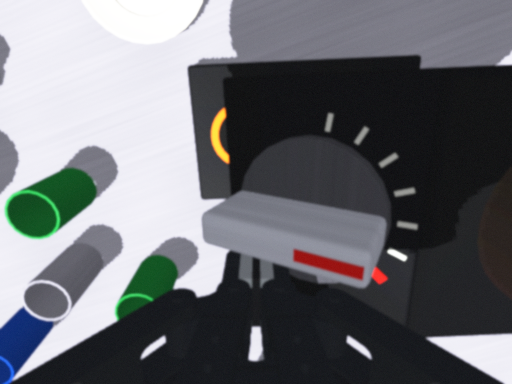

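Dial now at about click 2, with 13 to 20 N on the finger because the contact is too close to the axis. I back off, move toward the bar's front end, and push on there.

>>> arm_command(
  commands=[-0.008,0,0,0,0,-0.026,0.008,0,0,0,0,0,0.01,0,0,0,0.007,0,0,0],
)

```text
clock: 6.75
position: [590.0, -165.7, 226.8]
ee_rot: [0.986, -0.167, -0.014, 0.005]
contact_force: [-5.0, 3.8, 1.8]
gripper_width: -0.2
```

```bash
python3 -c "
from h import *
look('wrist8')
"
```

```text
t 6.8 P [ 590.1 -165.9  226.5] G [-88.9  -9.4 226.5] toolx az -19.2 want -19.6 z [-0.03  -0.005 -1.   ] F [-1.2  1.6  1.8] T [0.51 0.43 0.01] w 0.1 j [-0.01  0.36  0.05  0.01 -1.29  1.24]
-1 [[391.0, 363.0], [368.0, 314.0], [312.0, 194.0]]
0 [[422.0, 357.0], [380.0, 310.0], [287.0, 209.0]]
1 [[448.0, 340.0], [389.0, 303.0], [272.0, 230.0]]
2 [[464.0, 313.0], [394.0, 292.0], [267.0, 255.0]]
3 [[465.0, 278.0], [393.0, 279.0], [271.0, 281.0]]
4 [[449.0, 243.0], [387.0, 267.0], [283.0, 306.0]]
5 [[420.0, 213.0], [377.0, 256.0], [302.0, 329.0]]
```

View pics/wrist8.png

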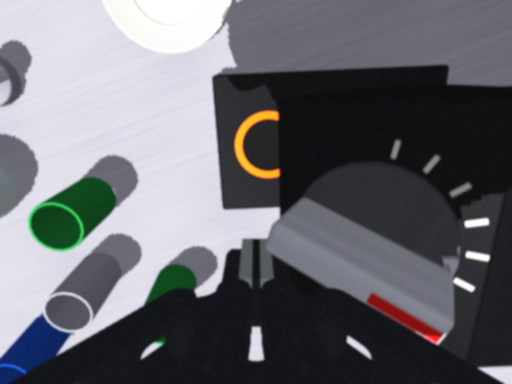

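>>> arm_command(
  commands=[0.005,0.002,0,0,0.005,0.001,0,0,0.005,0,0,0,0.003,0,0,0,0.003,0,0,0],
)

```text
clock: 7.3
position: [596.5, -170.1, 226.4]
ee_rot: [0.985, -0.168, -0.032, 0.001]
contact_force: [-8.8, 7.7, 6.0]
gripper_width: 0.1
```

```bash
python3 -c "
from h import *
look('wrist9')
"
```

```text
t 7.35 P [ 596.5 -170.1  226.4] G [-87.   -1.8 226.4] toolx az -19.4 want -19.6 z [-0.064  0.009 -0.998] F [-10.2   8.7   7.3] T [ 2.26  2.89 -0.29] w -0.1 j [-0.02  0.4   0.1  -0.01 -1.34  1.26]
-1 [[382.0, 381.0], [360.0, 334.0], [305.0, 219.0]]
0 [[412.0, 377.0], [371.0, 332.0], [281.0, 231.0]]
1 [[437.0, 363.0], [380.0, 325.0], [267.0, 251.0]]
2 [[452.0, 338.0], [384.0, 315.0], [262.0, 274.0]]
3 [[453.0, 307.0], [384.0, 304.0], [266.0, 298.0]]
4 [[438.0, 273.0], [378.0, 291.0], [278.0, 322.0]]
5 [[410.0, 243.0], [368.0, 280.0], [297.0, 344.0]]
```

View pics/wrist9.png

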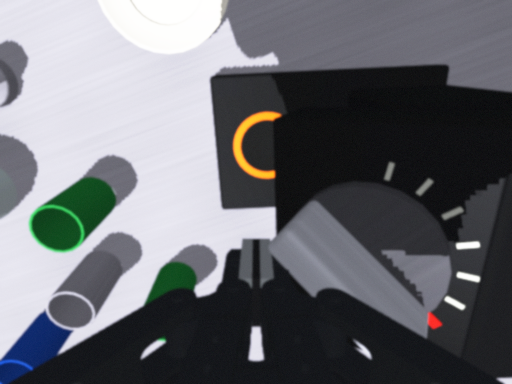

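Looks like the stop: force rises and no more motion. I back off, lift, and check without load.

>>> arm_command(
  commands=[-0.015,-0.006,0,0,-0.01,-0.01,-0.02,0,0,0,-0.04,0,0,0,-0.03,0,0,0,0,0],
)

```text
clock: 7.85
position: [586.2, -150.1, 319.5]
ee_rot: [0.985, -0.17, -0.03, 0.002]
contact_force: [0.3, -0.2, 0.6]
gripper_width: -0.2
```

```bash
python3 -c "
from h import *
look('wrist10')
im=cv2.imread('pics/wrist10.png')
for k,c in ((0,(0,255,0)),(1,(255,255,0))):
    a=np.radians(20*k-40); f=lambda u,v,n:pix('wrist',G(face(u*np.cos(a)-v*np.sin(a),u*np.sin(a)+v*np.cos(a),n))).round().astype(int)
    cv2.polylines(im,[np.array([f(37,8,44),f(37,-8,44),f(-37,-8,44),f(-37,8,44)])],True,c,1)
cv2.imwrite('pics/wrist10o.png',im)
"
```

```text
t 7.9 P [ 585.3 -149.7  317.3] G [-102.5  -19.2  317.3] toolx az -19.6 want -19.6 z [-0.064  0.008 -0.998] F [ 0.7  0.3 -0.9] T [ 0.02 -0.16 -0.05] w -0.1 j [ 0.01  0.33  0.23 -0.01 -1.53  1.22]
-1 [[357.0, 233.0], [343.0, 202.0], [309.0, 128.0]]
0 [[374.0, 225.0], [350.0, 199.0], [294.0, 140.0]]
1 [[388.0, 211.0], [355.0, 193.0], [284.0, 155.0]]
2 [[395.0, 192.0], [357.0, 185.0], [281.0, 172.0]]
3 [[395.0, 171.0], [357.0, 177.0], [283.0, 190.0]]
4 [[386.0, 150.0], [353.0, 170.0], [291.0, 206.0]]
5 [[370.0, 134.0], [347.0, 163.0], [303.0, 220.0]]
```

View pics/wrist10o.png

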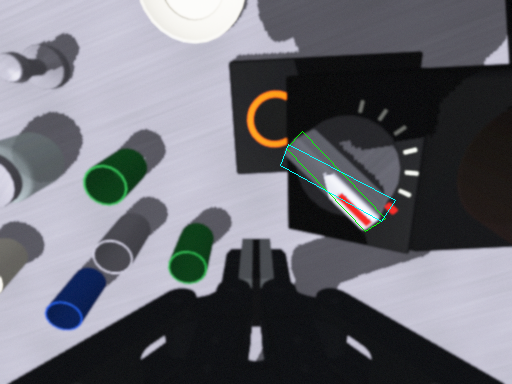

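The unloaded dial sits at click 0: the green model box matches and the red line is on the red tick. Now over to the +y side for the anticlockwise push.

>>> arm_command(
  commands=[0.036,0.028,-0.002,0,0.035,0.028,-0.002,0,0,0,0.03,0,0,0,0.03,0,0,0,0.01,0],
)

```text
clock: 8.4
position: [632.0, -230.7, 239.6]
ee_rot: [0.985, -0.171, -0.033, 0.001]
contact_force: [-0.3, 0.6, -1.0]
gripper_width: -0.0
```

```bash
python3 -c "
from h import *
look('wrist11')
"
```

```text
t 8.45 P [ 631.5 -230.4  238.8] G [-42.   51.3 238.8] toolx az -19.7 want -19.6 z [-0.066  0.01  -0.998] F [-0.6  0.4 -2.1] T [ 0.03 -0.06  0.  ] w -0.1 j [-0.11  0.48  0.27 -0.   -1.43  1.34]
-1 [[268.0, 434.0], [249.0, 397.0], [201.0, 307.0]]
0 [[287.0, 434.0], [256.0, 397.0], [187.0, 313.0]]
1 [[300.0, 425.0], [260.0, 393.0], [179.0, 326.0]]
2 [[306.0, 409.0], [262.0, 386.0], [178.0, 342.0]]
3 [[303.0, 386.0], [261.0, 377.0], [183.0, 361.0]]
4 [[290.0, 361.0], [256.0, 368.0], [193.0, 381.0]]
5 [[270.0, 337.0], [248.0, 359.0], [209.0, 399.0]]
```

View pics/wrist11.png

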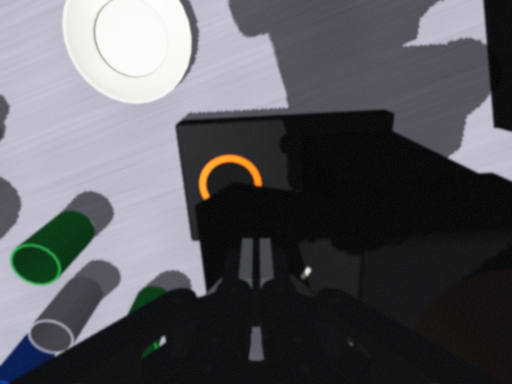

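>>> arm_command(
  commands=[-0.012,-0.014,0.002,0,-0.006,-0.01,0.004,0,-0.005,-0.008,0.003,0,-0.006,-0.006,0.003,0,-0.005,-0.004,0.002,0],
)

```text
clock: 8.95
position: [617.0, -182.3, 229.5]
ee_rot: [0.985, -0.171, -0.027, 0.005]
contact_force: [2.0, -2.2, 0.6]
gripper_width: 0.2
```

```bash
python3 -c "
from h import *
look('wrist12')
im=arm.get_image('side')[:,:,::-1]; cv2.imwrite('pics/side12.png',cv2.resize(im[60:180,250:370],None,fx=5,fy=5,interpolation=cv2.INTER_CUBIC))
"
```

```text
t 9.0 P [ 615.8 -181.   229.2] G [-83.2  20.  229.2] toolx az -19.7 want -19.6 z [-0.056  0.002 -0.998] F [-1.5 -0.1 -0.1] T [ 0.03  0.01 -0.  ] w 0.4 j [-0.03  0.43  0.16  0.   -1.36  1.26]
-1 [[365.0, 409.0], [344.0, 366.0], [292.0, 261.0]]
0 [[392.0, 407.0], [354.0, 365.0], [271.0, 271.0]]
1 [[414.0, 395.0], [362.0, 359.0], [258.0, 287.0]]
2 [[426.0, 374.0], [366.0, 351.0], [254.0, 308.0]]
3 [[426.0, 346.0], [365.0, 340.0], [258.0, 330.0]]
4 [[412.0, 315.0], [360.0, 329.0], [270.0, 352.0]]
5 [[386.0, 288.0], [350.0, 319.0], [287.0, 373.0]]
```

View pics/wrist12.png

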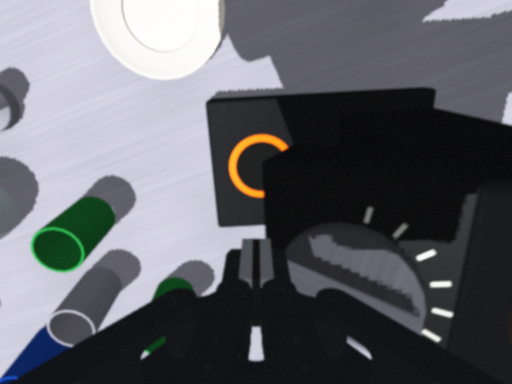

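View pics/side12.png

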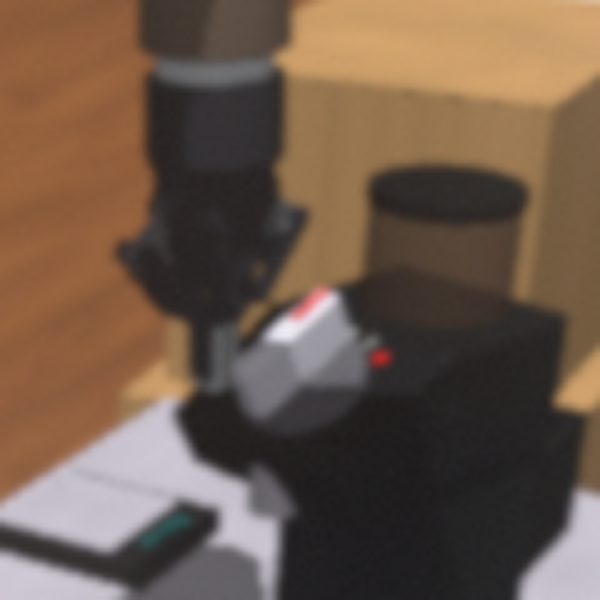

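>>> arm_command(
  commands=[-0.005,-0.002,0,0,-0.005,-0.001,0,0,-0.004,-0.001,0,0,-0.003,-0.001,0,0,0,0,0,0],
)

```text
clock: 9.55
position: [601.5, -169.4, 230.1]
ee_rot: [0.985, -0.171, -0.027, 0.003]
contact_force: [0.1, -0.2, 0.6]
gripper_width: 0.2
```

```bash
python3 -c "
from h import *
look('wrist13')
im=arm.get_image('side')[:,:,::-1]; cv2.imwrite('pics/side13.png',cv2.resize(im[60:180,250:370],None,fx=5,fy=5,interpolation=cv2.INTER_CUBIC))
"
```

```text
t 9.6 P [ 601.7 -169.5  230.1] G [-89.3   2.8 230.1] toolx az -19.7 want -19.6 z [-0.054  0.003 -0.999] F [-0.2  0.4  0.6] T [ 0.06 -0.05 -0.06] w 0.0 j [-0.02  0.4   0.11 -0.   -1.34  1.25]
-1 [[384.0, 379.0], [362.0, 334.0], [309.0, 223.0]]
0 [[413.0, 375.0], [373.0, 331.0], [286.0, 235.0]]
1 [[436.0, 360.0], [381.0, 325.0], [272.0, 254.0]]
2 [[450.0, 337.0], [386.0, 315.0], [267.0, 276.0]]
3 [[451.0, 306.0], [385.0, 304.0], [271.0, 300.0]]
4 [[436.0, 274.0], [380.0, 292.0], [283.0, 323.0]]
5 [[409.0, 246.0], [370.0, 282.0], [301.0, 345.0]]
```

View pics/wrist13.png

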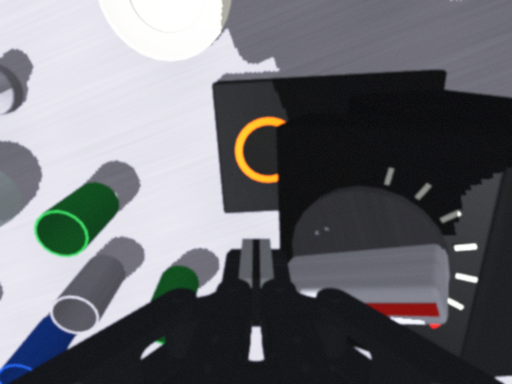

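View pics/side13.png

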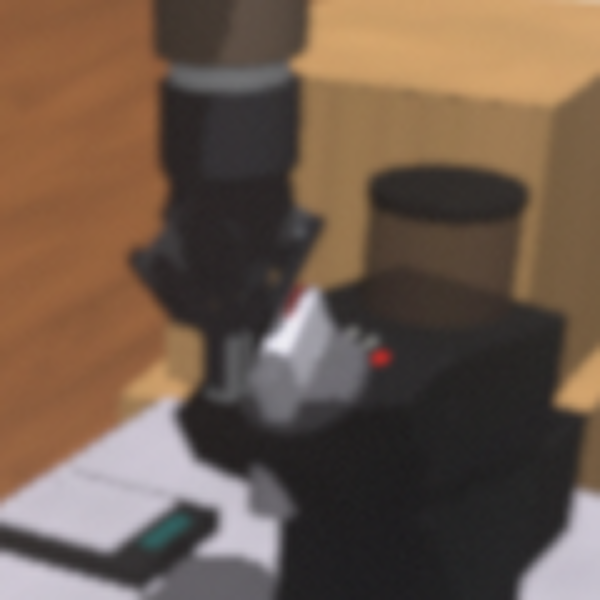

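The model projection gives click 3. One more click to go, in small steps.

>>> arm_command(
  commands=[-0.003,0,0,0,-0.002,0,0,0,-0.001,0,0,0,0,0,0,0,0,0,0,0],
)

```text
clock: 10.15
position: [601.4, -168.6, 230.6]
ee_rot: [0.985, -0.171, -0.02, 0.003]
contact_force: [1.8, -0.5, -0.5]
gripper_width: 0.2
```

```bash
python3 -c "
from h import *
look('wrist14')
"
```

```text
t 10.2 P [ 601.4 -168.6  230.6] G [-90.1   2.2 230.6] toolx az -19.7 want -19.6 z [-0.041  0.001 -0.999] F [ 1.9 -0.2 -0.1] T [-0.27 -0.64  0.02] w 0.1 j [-0.01  0.39  0.1  -0.   -1.32  1.24]
-1 [[386.0, 376.0], [364.0, 331.0], [310.0, 219.0]]
0 [[415.0, 371.0], [375.0, 328.0], [287.0, 232.0]]
1 [[439.0, 357.0], [383.0, 321.0], [273.0, 251.0]]
2 [[453.0, 332.0], [387.0, 311.0], [268.0, 273.0]]
3 [[453.0, 301.0], [387.0, 300.0], [272.0, 297.0]]
4 [[438.0, 269.0], [381.0, 288.0], [284.0, 321.0]]
5 [[411.0, 241.0], [372.0, 278.0], [303.0, 342.0]]
```

View pics/wrist14.png

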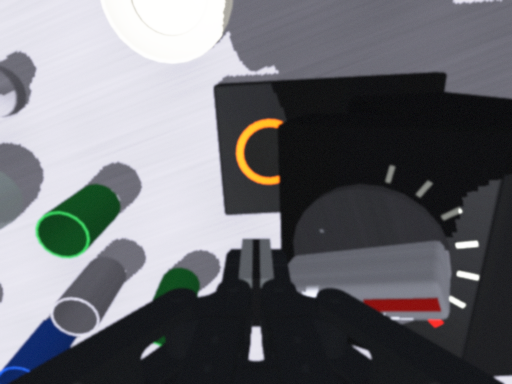

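>>> arm_command(
  commands=[-0.004,0,0,0,-0.004,0,0,0,0,0,0,0,0,0,0,0,0,0,0,0],
)

```text
clock: 10.7
position: [595.2, -166.3, 231.5]
ee_rot: [0.985, -0.171, -0.018, 0.003]
contact_force: [2.3, -0.7, 0.5]
gripper_width: 0.3
```

```bash
python3 -c "
from h import *
look('wrist15')
"
```

```text
t 10.75 P [ 595.3 -166.3  231.6] G [-90.3  -4.3 231.6] toolx az -19.7 want -19.6 z [-0.036 -0.001 -0.999] F [ 1.1 -0.9  0.1] T [-0.02 -0.38 -0.03] w 0.1 j [-0.01  0.37  0.08  0.   -1.31  1.24]
-1 [[387.0, 362.0], [365.0, 316.0], [311.0, 202.0]]
0 [[417.0, 357.0], [377.0, 313.0], [288.0, 216.0]]
1 [[441.0, 340.0], [385.0, 305.0], [274.0, 236.0]]
2 [[455.0, 315.0], [389.0, 295.0], [269.0, 260.0]]
3 [[456.0, 283.0], [389.0, 283.0], [273.0, 284.0]]
4 [[441.0, 250.0], [383.0, 271.0], [285.0, 308.0]]
5 [[413.0, 222.0], [373.0, 261.0], [303.0, 330.0]]
```

View pics/wrist15.png

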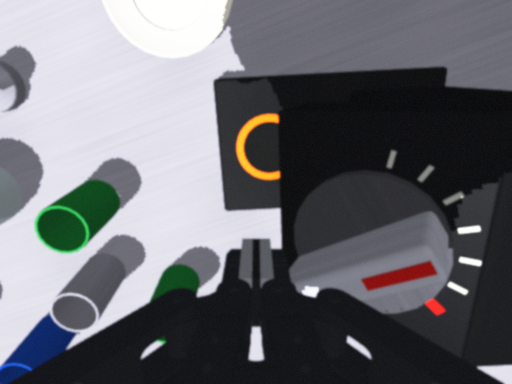

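>>> arm_command(
  commands=[-0.004,0,0,0,0,0,0,0,0,0,0,0,0,0,0,0,0,0,0,0],
)

```text
clock: 11.25
position: [590.8, -164.6, 231.6]
ee_rot: [0.985, -0.171, -0.018, 0.003]
contact_force: [0.9, -0.3, -0.1]
gripper_width: 0.1
```

```bash
python3 -c "
from h import *
look('wrist16')
"
```

```text
t 11.3 P [ 590.8 -164.6  231.6] G [-90.3  -9.1 231.6] toolx az -19.7 want -19.6 z [-0.037 -0.    -0.999] F [ 0.7  0.4 -0.4] T [-0.03 -0.36 -0.  ] w 0.0 j [-0.01  0.36  0.07  0.   -1.31  1.24]
-1 [[389.0, 353.0], [367.0, 306.0], [312.0, 191.0]]
0 [[419.0, 347.0], [378.0, 303.0], [288.0, 206.0]]
1 [[444.0, 330.0], [387.0, 295.0], [274.0, 226.0]]
2 [[458.0, 304.0], [391.0, 285.0], [269.0, 251.0]]
3 [[459.0, 271.0], [390.0, 273.0], [273.0, 276.0]]
4 [[444.0, 237.0], [385.0, 261.0], [285.0, 300.0]]
5 [[415.0, 209.0], [375.0, 250.0], [304.0, 321.0]]
```

View pics/wrist16.png

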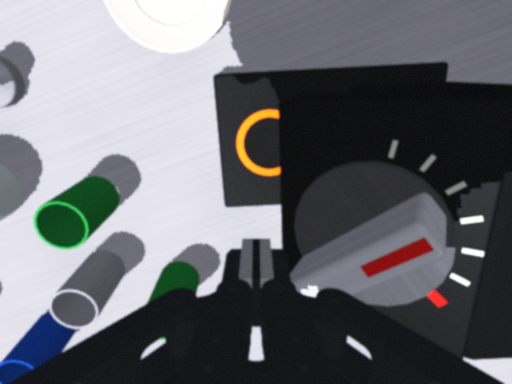

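The red line now has the slope predicted for click 4. I back off, lift, and check it unloaded.

>>> arm_command(
  commands=[0.012,-0.005,0,0,0,-0.02,-0.03,0,0,0,-0.05,0,0,0,-0.02,0,0,0,0,0],
)

```text
clock: 11.8
position: [612.0, -144.4, 331.0]
ee_rot: [0.985, -0.171, -0.025, 0.004]
contact_force: [0.4, 0.1, -0.0]
gripper_width: -0.2
```

```bash
python3 -c "
from h import *
look('wrist17')
im=cv2.imread('pics/wrist17.png')
for k,c in ((4,(0,255,0)),(3,(255,255,0))):
    a=np.radians(20*k-40); f=lambda u,v,n:pix('wrist',G(face(u*np.cos(a)-v*np.sin(a),u*np.sin(a)+v*np.cos(a),n))).round().astype(int)
    cv2.polylines(im,[np.array([f(37,8,44),f(37,-8,44),f(-37,-8,44),f(-37,8,44)])],True,c,1)
cv2.imwrite('pics/wrist17o.png',im)
for n in ('scene','side'):
    cv2.imwrite('pics/%s17.png'%n,arm.get_image(n)[:,:,::-1])
print(arm.read_state()['clock'])
"
```

```text
t 11.85 P [ 611.5 -144.4  329.8] G [-116.3    3.7  329.8] toolx az -19.8 want -19.6 z [-0.051  0.001 -0.999] F [ 0.1 -0.4  0.6] T [-0.02 -0.1   0.01] w -0.0 j [ 0.02  0.37  0.31 -0.   -1.56  1.2 ]
-1 [[367.0, 253.0], [354.0, 225.0], [323.0, 158.0]]
0 [[383.0, 246.0], [361.0, 222.0], [309.0, 168.0]]
1 [[396.0, 234.0], [365.0, 217.0], [300.0, 181.0]]
2 [[403.0, 217.0], [368.0, 210.0], [296.0, 197.0]]
3 [[402.0, 198.0], [367.0, 203.0], [298.0, 213.0]]
4 [[394.0, 180.0], [364.0, 196.0], [306.0, 228.0]]
5 [[379.0, 166.0], [358.0, 191.0], [317.0, 240.0]]
11.95
```

View pics/wrist17o.png

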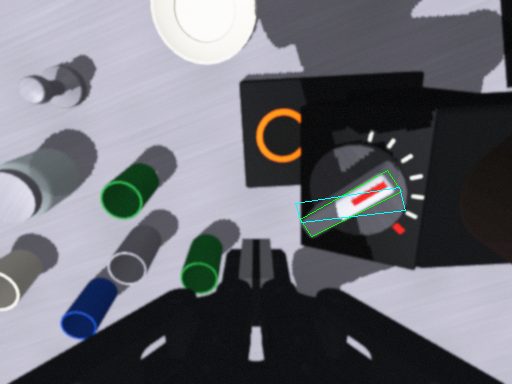

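View pics/side17.png

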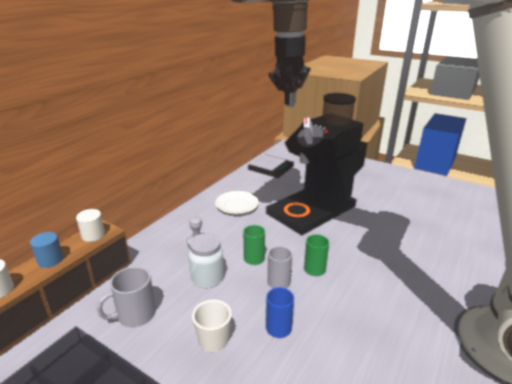

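Dial confirmed at click 4, released (green box, side view too), t=12 s. The tool is vertical, and standing the cup under the chute needs it to lean. Rows keep the measured orientation, so a target out of reach might leave a lean behind. I try that in free air near the base, on the line where the radial direction is the grinder's x axis.

>>> arm_command(
  commands=[-0.042,-0.0255,0.002,0,-0.042,-0.0255,0.002,0,-0.042,-0.0255,0.002,0,-0.042,-0.0255,0.002,0,-0.042,-0.0255,0.002,0],
)

```text
clock: 12.45
position: [450.2, 45.8, 312.1]
ee_rot: [0.983, -0.177, -0.041, 0.008]
contact_force: [0.1, 0.5, 0.1]
gripper_width: 0.1
```

>>> arm_command(
  commands=[-0.042,-0.0255,0.002,0,-0.042,-0.0255,0.002,0,-0.042,-0.0255,0.002,0,-0.042,-0.0255,0.002,0,-0.042,-0.0255,0.002,0],
)

```text
clock: 12.95
position: [289.1, 236.0, 306.4]
ee_rot: [0.983, -0.18, -0.047, 0.014]
contact_force: [0.7, 0.4, -0.5]
gripper_width: -0.1
```

>>> arm_command(
  commands=[-0.042,-0.022,0.002,0,-0.042,-0.022,0.002,0,-0.042,-0.02,0.002,0,-0.042,-0.02,0.002,0,-0.042,-0.02,0.002,0],
)

```text
clock: 13.45
position: [119.0, 406.9, 302.2]
ee_rot: [0.982, -0.18, -0.048, 0.021]
contact_force: [0.8, 0.6, 0.3]
gripper_width: -0.3
```

```bash
python3 -c "
from h import *
st()"
```

```text
t 13.45 P [119.  406.9 302.2] G [-470.8 -645.1  302.2] toolx az -20.9 want -19.6 z [-0.103 -0.024 -0.994] F [0.8 0.6 0.3] T [ 0.09 -0.3  -0.02] w -0.3 j [ 1.58  0.   -0.18 -0.1  -1.41 -0.36]
```

>>> arm_command(
  commands=[0,0.05,0,0,0,0.05,0,0,0,0.05,0,0,0,0.05,0,0,0,0.05,0,0],
)

```text
clock: 13.95
position: [30.3, 177.8, 303.5]
ee_rot: [0.981, -0.183, -0.041, 0.046]
contact_force: [-3.9, -1.5, 1.6]
gripper_width: 0.1
```

```bash
python3 -c "
from h import *
st()"
```

```text
t 13.95 P [ 30.3 177.8 303.5] G [-225.1 -651.9  303.5] toolx az -21.4 want -19.6 z [-0.097 -0.075 -0.992] F [-3.9 -1.5  1.6] T [ 0.03  0.22 -0.  ] w 0.1 j [ 2.11 -0.52 -0.51 -0.12 -1.59 -0.92]
```

```bash
python3 - <<'E'
import numpy as np
D=[(.3855,.0066,624.4,194.6),(.33,.33,624.6,362.5),(.23,.14,570.4,340.7),(.27,-.05,571,241.9),(.48,.27,672,238.8)]
A=[];B=[]
for j2,j3,r,z in D:
    A+= [[1,0,np.sin(j2),np.cos(j3)],[0,1,np.cos(j2),np.sin(j3)]];B+=[r,z]
x,res,rk,sv=np.linalg.lstsq(np.array(A),B,rcond=None);print(x,res,rk,(np.array(A)@x-B).round(1))
a,b,L2,L3=x
# grid: tool down feasibility of j5 for r,z
from scipy.optimize import fsolve
for z in (50,100,150,200,300):
  for r in (250,300,350,400,450):
    s,i,ok,m=fsolve(lambda q:[a+L2*np.sin(q[0])+L3*np.cos(q[1])-r,b+L2*np.cos(q[0])+L3*np.sin(q[1])-z],[0,-.6],full_output=1)
    if ok==1: print(z,r,s.round(2),"j5",round(s[0]-s[1]-1.571,2))
E
```

```text
[ 100.36900364 -346.82727127  616.73144237  314.14214521] [7494.01682066] 4 [ 22.   32.1 -27.2 -24.1 -18.4 -43.2   7.6 -10.   15.9  45.2]
50 250 [-0.13 -0.75] j5 -0.95
50 300 [-0.04 -0.77] j5 -0.84
50 350 [ 0.04 -0.77] j5 -0.76
50 400 [ 0.12 -0.76] j5 -0.7
50 450 [ 0.19 -0.73] j5 -0.66
100 250 [-0.2  -0.53] j5 -1.24
100 300 [-0.11 -0.56] j5 -1.12
100 350 [-0.02 -0.57] j5 -1.02
100 400 [ 0.06 -0.57] j5 -0.95
100 450 [ 0.13 -0.55] j5 -0.89
150 250 [-0.24 -0.33] j5 -1.48
150 300 [-0.15 -0.37] j5 -1.36
150 350 [-0.07 -0.39] j5 -1.25
150 400 [ 0.01 -0.39] j5 -1.16
150 450 [ 0.09 -0.38] j5 -1.09
200 250 [-0.26 -0.16] j5 -1.68
200 300 [-0.18 -0.19] j5 -1.56
200 350 [-0.09 -0.22] j5 -1.45
200 400 [-0.01 -0.22] j5 -1.36
200 450 [ 0.07 -0.22] j5 -1.28
300 250 [-0.26  0.16] j5 -2.0
300 300 [-0.18  0.13] j5 -1.88
300 350 [-0.1   0.11] j5 -1.78
300 400 [-0.02  0.1 ] j5 -1.69
300 450 [0.06 0.1 ] j5 -1.61
```

```bash
python3 - <<'E'
import numpy as np
D=[(.3855,.0066,624.4,194.6),(.33,.33,624.6,362.5),(.23,.14,570.4,340.7),(.27,-.05,571,241.9),(.48,.27,672,238.8),(.37,.31,628,329.8),(.24,.01,569,279.8)]
A=[];B=[]
for j2,j3,r,z in D:
    f=j2-j3
    A+= [[1,0,np.sin(j2),np.cos(f),np.sin(f)],[0,1,np.cos(j2),-np.sin(f),np.cos(f)]];B+=[r,z]
x,res,rk,sv=np.linalg.lstsq(np.array(A),B,rcond=None);print(x,rk,(np.array(A)@x-B).round(1))
a,b,L2,L3,c=x
from scipy.optimize import fsolve
for z in (40,80,150,300,450):
  for r in (180,250,300,350,400,450,600):
    F=lambda q:[a+L2*np.sin(q[0])+L3*np.cos(q[0]-q[1])+c*np.sin(q[0]-q[1])-r,b+L2*np.cos(q[0])-L3*np.sin(q[0]-q[1])+c*np.cos(q[0]-q[1])-z]
    s,i,ok,m=fsolve(F,[-.2,-.6],full_output=1)
    if ok==1: print(z,r,s.round(2),"j5",round(s[0]-s[1]-1.571,2))
E
```

```text
[  41.15216997 -111.83361566  481.15775441  419.40554903   18.74087199] 5 [-5.7  1.7 -8.1 -0.4 -0.2 -3.1  2.5 -4.1  5.4  7.1  6.9  0.5 -0.8 -1.6]
40 180 [-0.31 -1.17] j5 -0.71
40 250 [-0.12 -1.05] j5 -0.64
40 300 [-0.   -0.95] j5 -0.62
40 350 [ 0.1  -0.84] j5 -0.63
40 400 [ 0.18 -0.73] j5 -0.66
40 450 [ 0.27 -0.61] j5 -0.69
40 600 [ 0.51 -0.22] j5 -0.83
80 180 [-0.43 -1.1 ] j5 -0.9
80 250 [-0.22 -0.99] j5 -0.8
80 300 [-0.1 -0.9] j5 -0.77
80 350 [ 0.01 -0.8 ] j5 -0.77
80 400 [ 0.11 -0.69] j5 -0.78
80 450 [ 0.2  -0.57] j5 -0.8
80 600 [ 0.46 -0.19] j5 -0.92
150 180 [-0.56 -0.96] j5 -1.17
150 250 [-0.35 -0.87] j5 -1.06
150 300 [-0.22 -0.78] j5 -1.01
150 350 [-0.11 -0.69] j5 -0.98
150 400 [ 0.   -0.59] j5 -0.98
150 450 [ 0.1  -0.48] j5 -0.98
150 600 [ 0.39 -0.11] j5 -1.07
300 180 [-0.62 -0.62] j5 -1.58
300 250 [-0.45 -0.55] j5 -1.48
300 300 [-0.34 -0.48] j5 -1.43
300 350 [-0.22 -0.41] j5 -1.39
300 400 [-0.12 -0.32] j5 -1.37
300 450 [-0.01 -0.22] j5 -1.36
300 600 [0.3  0.14] j5 -1.41
450 180 [-0.55 -0.23] j5 -1.9
450 250 [-0.41 -0.16] j5 -1.82
450 300 [-0.31 -0.11] j5 -1.78
450 350 [-0.21 -0.04] j5 -1.75
450 400 [-0.11  0.05] j5 -1.73
450 450 [-0.01  0.14] j5 -1.72
450 600 [0.32 0.53] j5 -1.78
```

>>> arm_command(
  commands=[0,-0.03,0.04,0,0,-0.025,0.043,0,0,-0.015,0.045,0,0,-0.015,0.045,0,0,-0.01,0.045,0],
)

```text
clock: 14.45
position: [20.9, 257.3, 91.8]
ee_rot: [0.987, -0.142, -0.07, 0.004]
contact_force: [-1.2, 1.4, -0.2]
gripper_width: -0.0
```

```bash
python3 -c "
from h import *
st()
cv2.imwrite('pics/scene18.png',arm.get_image('scene')[:,:,::-1])
cv2.imwrite('pics/side18.png',arm.get_image('side')[:,:,::-1])"
```

```text
t 14.45 P [ 20.9 257.3  91.8] G [-296.9 -687.4   91.8] toolx az -16.4 want -19.6 z [-0.139  0.011 -0.99 ] F [-1.2  1.4 -0.2] T [ 0.11 -0.18 -0.08] w -0.0 j [ 1.96 -0.16 -0.87 -0.17 -0.8  -0.55]
```

View pics/scene18.png

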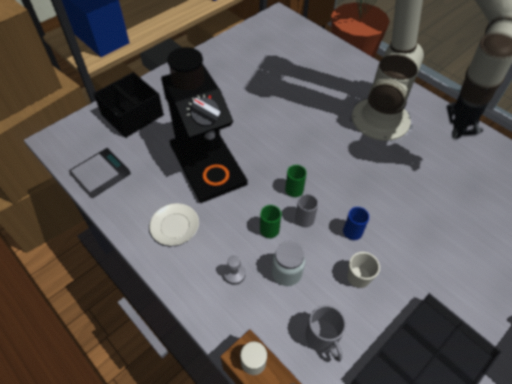

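View pics/side18.png

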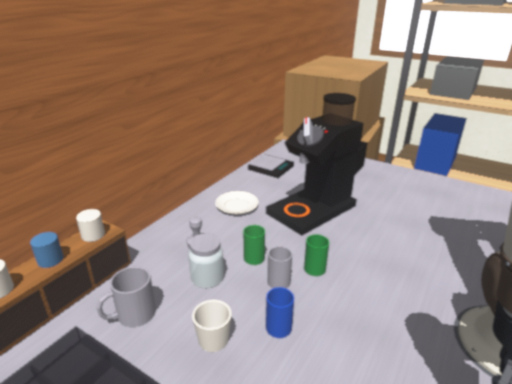

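>>> arm_command(
  commands=[0,0,0.035,0,0,0.01,0.025,0,0,0.02,0,0,0,0.02,0,0,0,0.02,0,0],
)

```text
clock: 15.05
position: [-2.7, 195.9, 40.8]
ee_rot: [0.987, -0.145, -0.067, 0.02]
contact_force: [0.4, -0.1, -0.4]
gripper_width: -0.3
```

```bash
python3 -c "
from h import *
st()"
```

```text
t 15.05 P [ -2.7 195.9  40.8] G [-231.2 -689.1   40.8] toolx az -16.9 want -19.6 z [-0.139 -0.021 -0.99 ] F [ 0.4 -0.1 -0.4] T [ 0.11 -0.22  0.  ] w -0.3 j [ 2.21 -0.2  -1.07 -0.21 -0.64 -0.77]
```

>>> arm_command(
  commands=[0,0.0,0.02,0,0,0.0,0.02,0,0,0.0,0.02,0,0,0.0,0,0,0,0.0,0,0],
)

```text
clock: 15.55
position: [-14.2, 210.6, -8.1]
ee_rot: [0.987, -0.14, -0.082, 0.018]
contact_force: [0.1, -0.5, 0.1]
gripper_width: -0.3
```

```bash
python3 -c "
from h import *
st()"
```

```text
t 15.55 P [-14.2 210.6  -8.1] G [-241.2 -704.8   -8.1] toolx az -16.4 want -19.6 z [-0.167 -0.012 -0.986] F [ 0.1 -0.5  0.1] T [ 0.06 -0.36 -0.02] w -0.3 j [ 2.13  0.05 -1.06 -0.38 -0.41 -0.49]
```

The reach limit barely changes the lean: orientation is held strongly, and it only drifts a little in fast moves. I drop that idea. Instead I will set the cup on the front of the ledge with a plain grasp and push it in to the pad centre with the fingertips. Lifting and heading for the cup.

>>> arm_command(
  commands=[0,0,-0.045,0,0,0,-0.045,0,0,0,-0.045,0,0.03,0,-0.03,0,0.045,0,0,0],
)

```text
clock: 16.05
position: [85.6, 194.4, 154.9]
ee_rot: [0.989, -0.133, -0.068, 0.02]
contact_force: [-0.4, 1.3, -1.0]
gripper_width: 0.2
```

>>> arm_command(
  commands=[0.045,-0.006,0,0,0.045,-0.006,0,0,0.045,-0.006,0,0,0.045,-0.006,0,0,0.045,-0.006,0,0],
)

```text
clock: 16.55
position: [309.0, 159.6, 137.0]
ee_rot: [0.989, -0.133, -0.061, 0.008]
contact_force: [-0.5, 1.6, 0.3]
gripper_width: 0.3
```

```bash
python3 -c "
from h import *
st()"
```

```text
t 16.55 P [309.  159.6 137. ] G [-301.4 -383.2  137. ] toolx az -15.4 want -19.6 z [-0.124  0.001 -0.992] F [-0.5  1.6  0.3] T [ 0.18 -0.17  0.05] w 0.3 j [ 0.85  0.03 -0.59 -0.11 -1.04  0.51]
```

>>> arm_command(
  commands=[0.03,0,-0.01,-8.3,0.02,0.005,-0.01,-8.3,0,0,0,-8.3,0,0,0,-8.3,0,0,0,-8.3],
  jaw=1,
)

```text
clock: 17.05
position: [365.4, 135.9, 160.8]
ee_rot: [0.971, 0.233, -0.055, -0.012]
contact_force: [-0.5, 0.6, -0.1]
gripper_width: 72.5
```

>>> arm_command(
  commands=[0,0,0,-8.3,0,0,0,-8.3,0,0,0,-8.3,0,0,0,-8.3,0,0,0,-8.3],
)

```text
clock: 17.55
position: [363.1, 130.5, 172.4]
ee_rot: [0.819, 0.572, -0.041, -0.028]
contact_force: [-0.1, -0.3, -0.3]
gripper_width: 85.5
```

```bash
python3 -c "
from h import *
st()
cv2.imwrite('pics/wrist19.png',arm.get_image('wrist')[:,:,::-1])
for d in arm.place_of('wrist','dosing_cup')[:5]:
    P=w('wrist',d['centre']); print(round(d['confidence'],2),P.round(1),pix('wrist',P).round(0))
cv2.imwrite('pics/side19.png',arm.get_image('side')[:,:,::-1])
"
```

```text
t 17.55 P [363.1 130.5 172.4] G [-292.  -322.5  172.4] toolx az 70.0 want -19.6 z [-0.099 -0.001 -0.995] F [-0.1 -0.3 -0.3] T [-0.01 -0.18  0.06] w 85.5 j [ 0.71  0.05 -0.48 -0.07 -1.12  2.11]
0.97 [597.9  57.3   2.6] [513. 149.]
0.91 [422.3 227.    0.6] [295.  46.]
0.72 [437.2   3.2  -2.4] [367. 235.]
0.59 [494.8 100.8   1.4] [400. 142.]
```

View pics/wrist19.png

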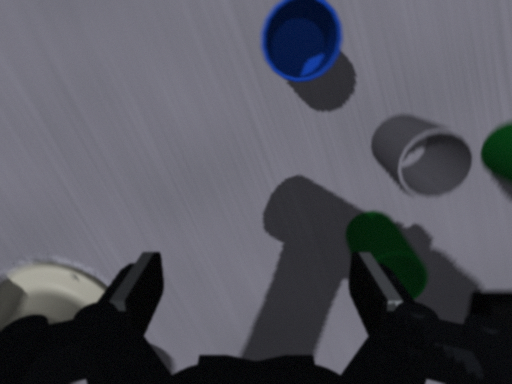

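View pics/side19.png

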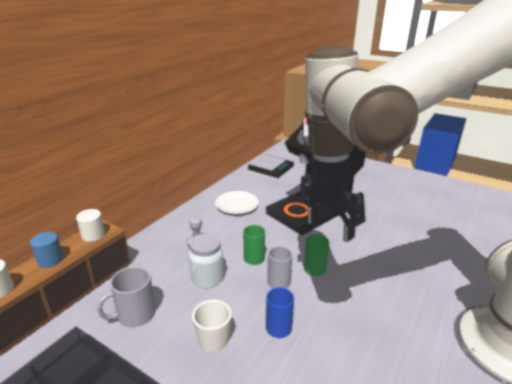

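>>> arm_command(
  commands=[0.0045,0.043,0.01,0,0.0045,0.043,0.01,0,0.0045,0.043,0.01,0,0,0,0,0,0,0,0,0],
  jaw=0.92,
)

```text
clock: 18.2
position: [488.9, 96.1, 134.1]
ee_rot: [0.825, 0.563, -0.038, -0.026]
contact_force: [-0.2, 0.5, -0.9]
gripper_width: 78.7
```

```bash
python3 -c "
from h import *
s,g,Rm=st()
im=arm.get_image('wrist')[:,:,::-1].copy()
for d in arm.place_of('wrist','dosing_cup')[:5]:
    P=w('wrist',d['centre']); print(round(d['confidence'],2),P.round(1),pix('wrist',P).round(0))
for zz in (0,90):
  t=np.linspace(0,6.28,40); cv2.polylines(im,[np.array([pix('wrist',(495+29*np.cos(a),100+29*np.sin(a),zz)) for a in t]).astype(int)],True,(0,255,255),1)
P=s['position']
for d in (20,40,60): cv2.circle(im,tuple(pix('wrist',P-Rm[:,2]*d).astype(int)),2,(0,0,255),-1)
cv2.imwrite('pics/wrist20.png',im)
cv2.imwrite('pics/side20.png',arm.get_image('side')[:,:,::-1])
"
```

```text
t 18.2 P [488.9  96.1 134.1] G [-301.8 -192.4  134.1] toolx az 68.7 want -19.6 z [-0.092  0.    -0.996] F [-0.2  0.5 -0.9] T [-0.04 -0.17 -0.01] w 78.7 j [ 0.49  0.28 -0.3  -0.05 -1.07  2.3 ]
0.81 [599.9  59.6   4.4] [393. 164.]
0.8 [4.915e+02 9.910e+01 3.000e-01] [271. 163.]
0.7 [437.5   3.3  -0.8] [255. 257.]
0.64 [427.  225.8  -2.4] [157.  60.]
```

View pics/wrist20.png

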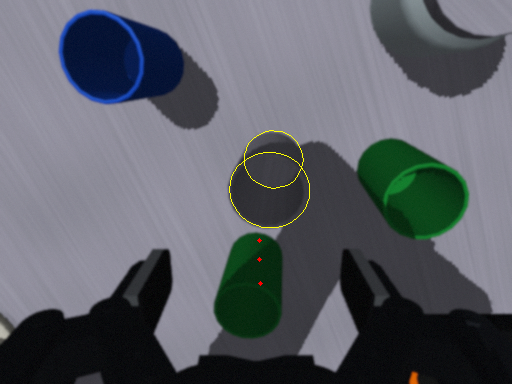

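View pics/side20.png

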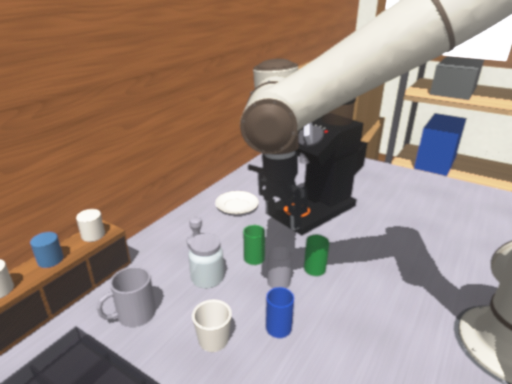

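>>> arm_command(
  commands=[0.0025,0.0025,0.03,0,0.0025,0.0025,0.03,0,0.0015,0.002,0.03,0,0.001,0.002,0.022,0,0,0,0.008,0],
)

```text
clock: 18.85
position: [489.1, 104.7, 19.1]
ee_rot: [0.824, 0.566, -0.029, -0.024]
contact_force: [0.1, 0.1, 0.4]
gripper_width: 78.6
```

```bash
python3 -c "
from h import *
s,g,Rm=st()
cv2.imwrite('pics/wrist21.png',arm.get_image('wrist')[:,:,::-1])
im=arm.get_image('side')[:,:,::-1]; cv2.imwrite('pics/side21.png',cv2.resize(im[150:300,200:350],None,fx=4,fy=4,interpolation=cv2.INTER_CUBIC))
"
```

```text
t 18.85 P [489.1 104.7  19.1] G [-310.  -195.1   19.1] toolx az 69.0 want -19.6 z [-0.076  0.007 -0.997] F [0.1 0.1 0.4] T [ 0.02 -0.08  0.01] w 78.6 j [ 0.51  0.42 -0.44 -0.06 -0.78  2.31]
```

View pics/wrist21.png

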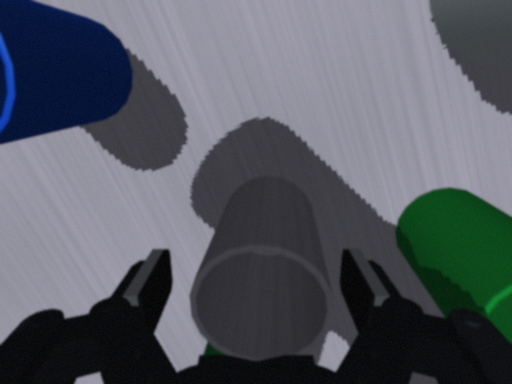

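View pics/side21.png

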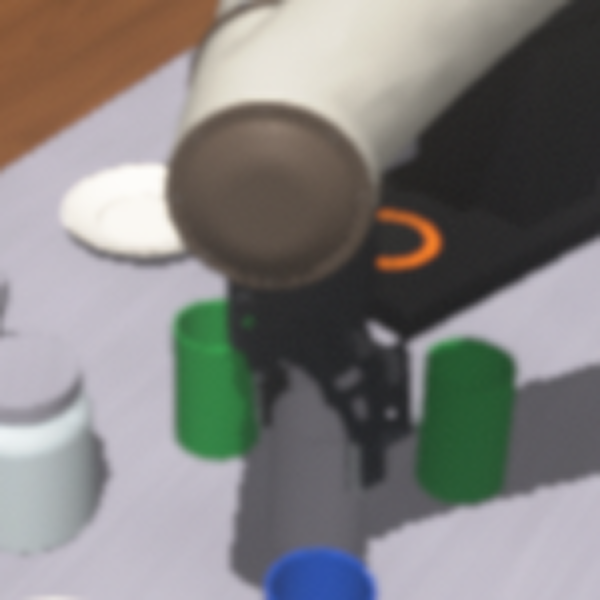

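Cup centred between the fingers (centre x≈261, finger middle ≈255). A little lower, then close.

>>> arm_command(
  commands=[-0.004,0.001,0.008,0,0,0,0,0,0,0,0,0,0,0,0,0,0,0,0,0],
)

```text
clock: 19.45
position: [491.3, 102.1, 16.2]
ee_rot: [0.823, 0.567, -0.024, -0.023]
contact_force: [-1.2, -0.6, -0.6]
gripper_width: 79.2
```

>>> arm_command(
  commands=[0,0,0,0,0,0,0,0,0,0,0,0,0,0,0,0,0,0,0,0],
  jaw=0,
)

```text
clock: 19.95
position: [492.4, 102.3, 17.7]
ee_rot: [0.823, 0.567, -0.023, -0.023]
contact_force: [0.9, -0.1, 1.3]
gripper_width: 56.5
```

>>> arm_command(
  commands=[0,0,0,0,0,0,0,0,0,0,-0.02,0,0,0,-0.04,0,0,0,-0.04,0],
)

```text
clock: 20.45
position: [493.1, 98.9, 112.8]
ee_rot: [0.824, 0.566, -0.033, -0.025]
contact_force: [0.8, 1.0, -1.8]
gripper_width: 56.8
```

```bash
python3 -c "
from h import *
s,g,Rm=st()
cv2.imwrite('pics/wrist22.png',arm.get_image('wrist')[:,:,::-1])
im=arm.get_image('side')[:,:,::-1]; cv2.imwrite('pics/side22.png',cv2.resize(im[150:300,200:350],None,fx=4,fy=4,interpolation=cv2.INTER_CUBIC))
"
```

```text
t 20.45 P [493.1  98.9 112.8] G [-305.9 -189.4  112.8] toolx az 69.0 want -19.6 z [-0.082  0.005 -0.997] F [ 0.8  1.  -1.8] T [ 0.04 -0.33 -0.01] w 56.8 j [ 0.49  0.3  -0.33 -0.05 -1.01  2.31]
```

View pics/wrist22.png

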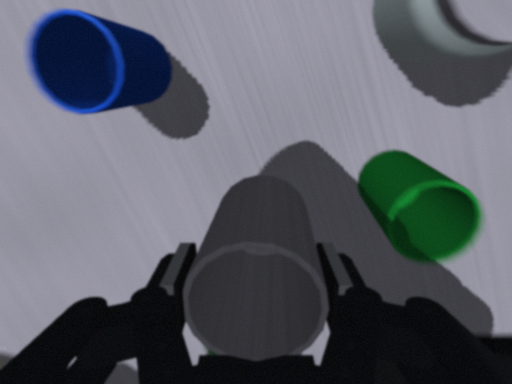

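View pics/side22.png

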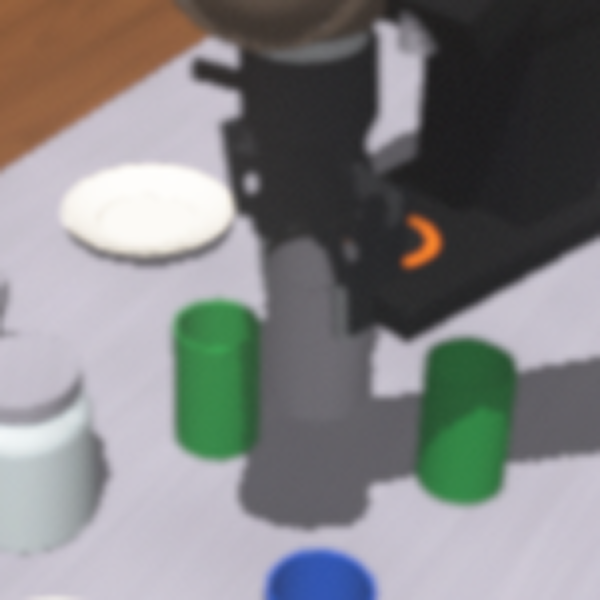

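Grip holds (56.8 mm, cup lifted upright). Carrying it over to the front of the ledge.

>>> arm_command(
  commands=[0,0,-0.03,0,-0.027,0.031,-0.004,0,-0.027,0.031,-0.003,0,-0.027,0.031,-0.003,0,-0.027,0.031,-0.003,-1.4],
)

```text
clock: 21.05
position: [576.3, -44.4, 151.1]
ee_rot: [0.814, 0.58, -0.027, -0.026]
contact_force: [-0.2, 0.8, -1.6]
gripper_width: 56.6
```

>>> arm_command(
  commands=[-0.018,0.03,-0.003,0,-0.018,0.03,-0.003,0,-0.012,0,0,0,0,0,0,0,0,0,0,0],
)

```text
clock: 21.55
position: [616.2, -115.9, 144.1]
ee_rot: [0.816, 0.577, -0.031, -0.031]
contact_force: [-0.7, -0.1, -1.8]
gripper_width: 56.6
```

```bash
python3 -c "
from h import *
s,g,Rm=st()
cv2.imwrite('pics/wrist23.png',arm.get_image('wrist')[:,:,::-1])
for n in ('scene','side'):
    im=arm.get_image(n)[:,:,::-1]
    x0,y0=((150,90) if n=='scene' else (230,100)); cv2.imwrite('pics/%s23.png'%n,cv2.resize(im[y0:y0+150,x0:x0+150],None,fx=4,fy=4,interpolation=cv2.INTER_CUBIC))
"
```

```text
t 21.55 P [ 616.2 -115.9  144.1] G [-144.7   -1.5  144.1] toolx az 70.6 want -19.6 z [-0.086  0.015 -0.996] F [-0.7 -0.1 -1.8] T [ 0.04 -0.24  0.04] w 56.6 j [ 0.06  0.47  0.02 -0.02 -1.21  2.75]
```

View pics/wrist23.png

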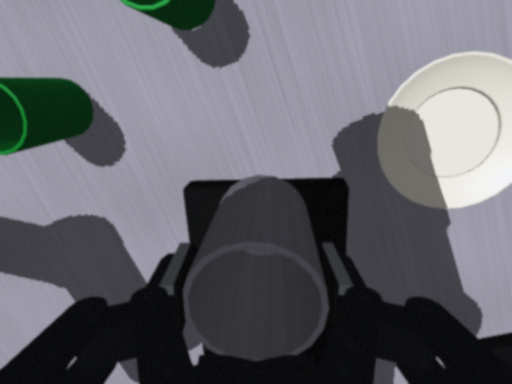

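View pics/scene23.png

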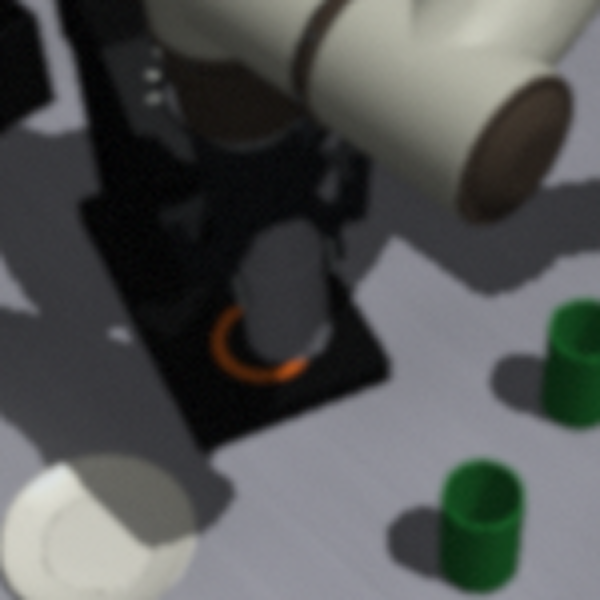

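View pics/side23.png

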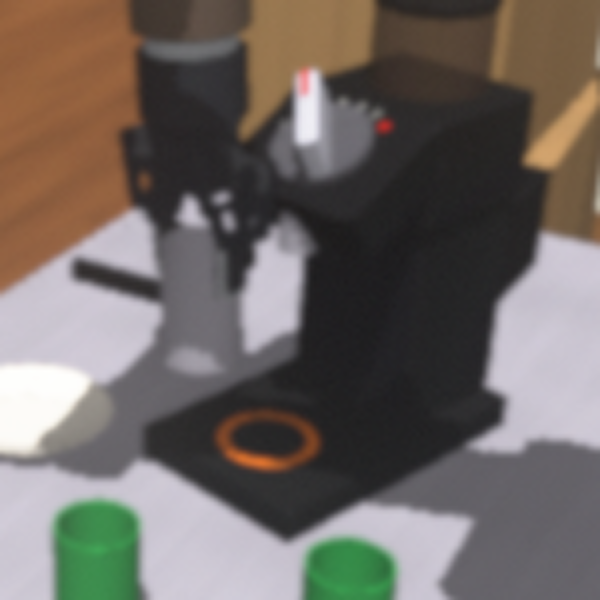

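>>> arm_command(
  commands=[-0.005,0.002,0.028,0,-0.005,0.002,0.028,0,-0.006,0.002,0.02,0,-0.006,0,0.008,0,0,0,0,0],
)

```text
clock: 22.2
position: [609.5, -132.0, 63.0]
ee_rot: [0.813, 0.581, -0.027, -0.028]
contact_force: [-0.6, 0.3, -1.0]
gripper_width: 56.6
```

```bash
cat >> h.py <<'E'
def cupov(name,cands,zb=30):
    for n in ('scene','side'):
        im=arm.get_image(n)[:,:,::-1]; x0,y0=((150,90) if n=='scene' else (230,100)); k=4
        im=cv2.resize(im[y0:y0+150,x0:x0+150],None,fx=k,fy=k,interpolation=cv2.INTER_CUBIC)
        t=np.linspace(0,6.28,50)
        for (cx,cy),col in cands:
            for zz in (zb,zb+90):
                cv2.polylines(im,[np.array([(pix(n,G((cx+29*np.cos(a),cy+29*np.sin(a),zz)))-[x0,y0]+.5)*k for a in t]).astype(int)],True,col,1)
        cv2.imwrite('pics/%s%s.png'%(n,name),im)
E
python3 -c "
from h import *
s,g,Rm=st()
cupov('24',[((g[0]+1.2,g[1]+2.6),(0,255,255))],g[2]-17.7)
"
```

```text
t 22.2 P [ 609.5 -132.    63. ] G [-127.4   -2.4   63. ] toolx az 71.2 want -19.6 z [-0.077  0.014 -0.997] F [-0.6  0.3 -1. ] T [-0.06 -0.22 -0.01] w 56.6 j [ 0.04  0.54 -0.09 -0.02 -1.02  2.79]
```

View pics/scene24.png

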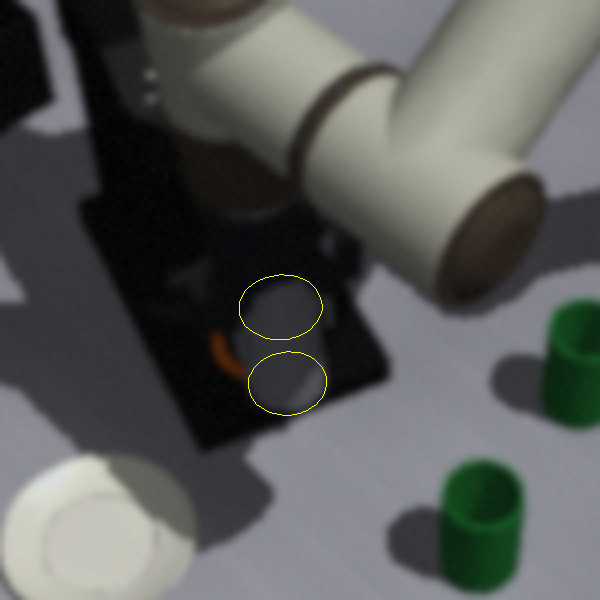

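View pics/side24.png

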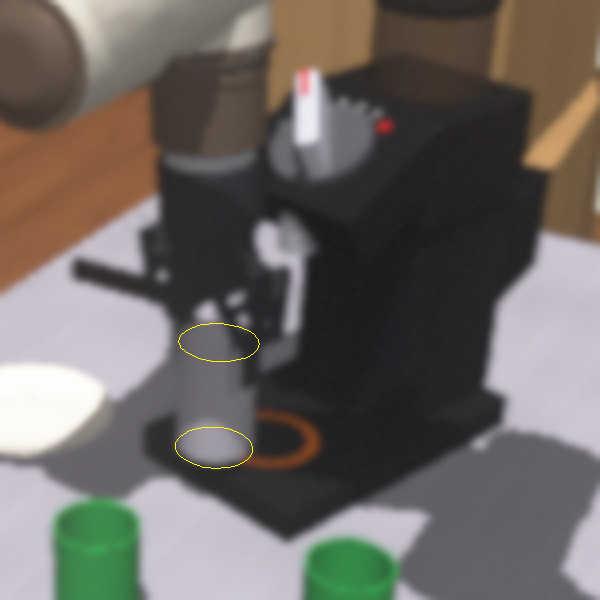

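>>> arm_command(
  commands=[-0.004,0.001,0.004,0,-0.003,0,0.005,0,0,0,0.003,0,0,0,0.001,0,0,0,0,0],
)

```text
clock: 22.8
position: [611.5, -138.6, 54.5]
ee_rot: [0.813, 0.582, -0.023, -0.024]
contact_force: [0.7, -0.7, -2.1]
gripper_width: 56.9
```

```bash
python3 -c "
from h import *
s,g,Rm=st()
"
```

```text
t 22.8 P [ 611.5 -138.6   54.5] G [-121.8    1.7   54.5] toolx az 71.2 want -19.6 z [-0.066  0.013 -0.998] F [ 0.7 -0.7 -2.1] T [-0.03 -0.16  0.04] w 56.9 j [ 0.03  0.55 -0.1  -0.02 -0.99  2.8 ]
```

>>> arm_command(
  commands=[-0.002,-0.004,0.002,0,0,0,0.002,0,0,0,0.002,0,0,0,0,0,0,0,0,0],
)

```text
clock: 23.3
position: [606.2, -139.1, 48.4]
ee_rot: [0.812, 0.582, -0.023, -0.024]
contact_force: [1.1, 0.4, -0.7]
gripper_width: 56.7
```

```bash
python3 -c "
from h import *
s,g,Rm=st()
"
```

```text
t 23.3 P [ 606.2 -139.1   48.4] G [-119.5   -3.1   48.4] toolx az 71.3 want -19.6 z [-0.066  0.013 -0.998] F [ 1.1  0.4 -0.7] T [-0.01 -0.18 -0.  ] w 56.7 j [ 0.03  0.55 -0.12 -0.02 -0.97  2.8 ]
```

>>> arm_command(
  commands=[0,0,0.0015,0,0,0,0,0,0,0,0,0,0,0,0,0,0,0,0,0],
)

```text
clock: 23.8
position: [606.8, -139.1, 47.9]
ee_rot: [0.812, 0.582, -0.022, -0.024]
contact_force: [0.3, 0.5, 0.0]
gripper_width: 57.2
```

>>> arm_command(
  commands=[0,0,0,0,0,0,0,0,0,0,0,0,0,0,0,0,0,0,0,0],
  jaw=0.9,
)

```text
clock: 24.3
position: [607.8, -139.4, 48.8]
ee_rot: [0.812, 0.582, -0.022, -0.023]
contact_force: [0.6, -0.2, 0.3]
gripper_width: 76.8
```

>>> arm_command(
  commands=[0.0,0,-0.02,0,0.005,0,-0.03,0,0.02,0,-0.04,0,0.035,0,-0.01,0,0.035,0,0,0],
)

```text
clock: 24.8
position: [643.6, -52.3, 150.6]
ee_rot: [0.814, 0.579, -0.023, -0.024]
contact_force: [1.3, 0.7, -0.8]
gripper_width: 77.0
```

```bash
python3 -c "
from h import *
s,g,Rm=st()
cupov('25',[((-118.5,0),(0,255,255))],30)
cv2.imwrite('pics/wrist25.png',arm.get_image('wrist')[:,:,::-1])
"
```

```text
t 24.8 P [643.6 -52.3 150.6] G [-213.8    3.   150.6] toolx az 70.9 want -19.6 z [-0.066  0.013 -0.998] F [ 1.3  0.7 -0.8] T [-0.03 -0.19 -0.03] w 77.0 j [ 0.16  0.49  0.07 -0.02 -1.21  2.66]
```

View pics/scene25.png

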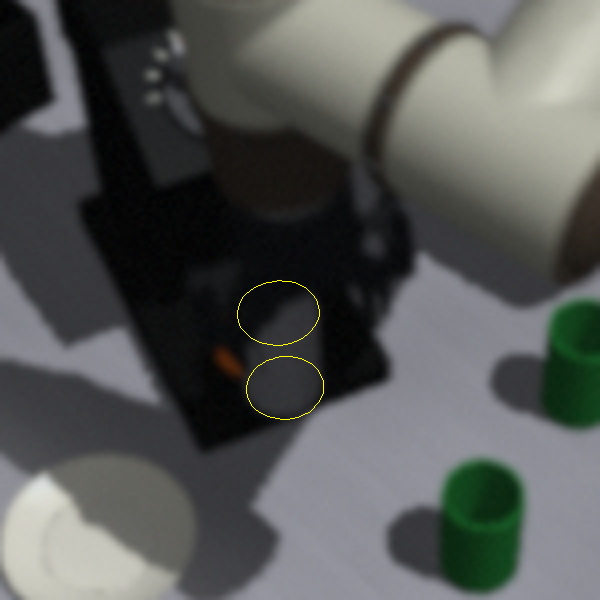

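View pics/side25.png

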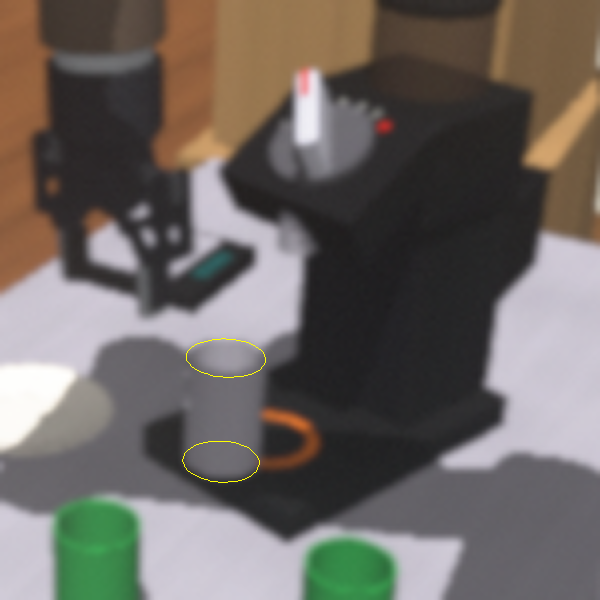

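View pics/wrist25.png

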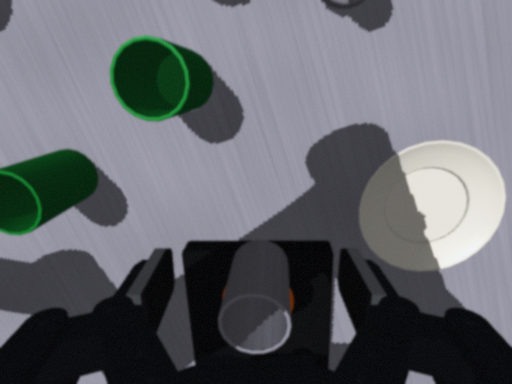

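The cup stands on the ledge front at x≈-118, y≈0. I close the fingers and go down in front of it to push it in, tips about 20 mm above the ledge.

>>> arm_command(
  commands=[0,0,0.033,0,0,0.001,0.033,0,0,0.001,0.033,0,0,0.001,0.025,0,0,0.001,0.008,0],
  jaw=0,
)

```text
clock: 25.45
position: [637.7, -53.9, 14.3]
ee_rot: [0.814, 0.58, -0.023, -0.024]
contact_force: [0.4, -0.0, -0.8]
gripper_width: 4.0
```

```bash
python3 -c "
from h import *
s,g,Rm=st()
cupov('26',[((-117,0),(0,255,255))],30)
"
```

```text
t 25.45 P [637.7 -53.9  14.3] G [-210.3   -2.    14.3] toolx az 71.0 want -19.6 z [-0.065  0.012 -0.998] F [ 0.4 -0.  -0.8] T [-0.07 -0.1   0.04] w 4.0 j [ 0.16  0.61 -0.09 -0.03 -0.93  2.67]
```

View pics/side26.png

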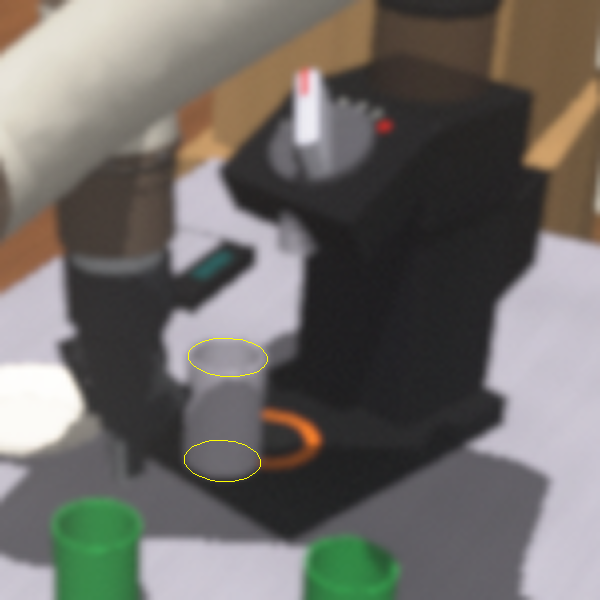

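>>> arm_command(
  commands=[-0.03,0,-0.005,0,-0.015,0,0,0,-0.008,0,0,0,-0.008,0,0,0,-0.008,0,0,0],
)

```text
clock: 26.05
position: [621.7, -121.2, 27.8]
ee_rot: [0.813, 0.582, -0.017, -0.019]
contact_force: [0.9, 1.4, 0.3]
gripper_width: -0.0
```

```bash
python3 -c "
from h import *
s,g,Rm=st()
cupov('27',[((-70,0),(0,255,255)),((-100,0),(0,255,0))],30)
"
```

```text
t 26.05 P [ 621.7 -121.2   27.8] G [-141.6    5.5   27.8] toolx az 71.2 want -19.6 z [-0.05   0.011 -0.999] F [0.9 1.4 0.3] T [ 0.25 -0.17 -0.02] w -0.0 j [ 0.05  0.58 -0.12 -0.02 -0.92  2.77]
```

View pics/side27.png

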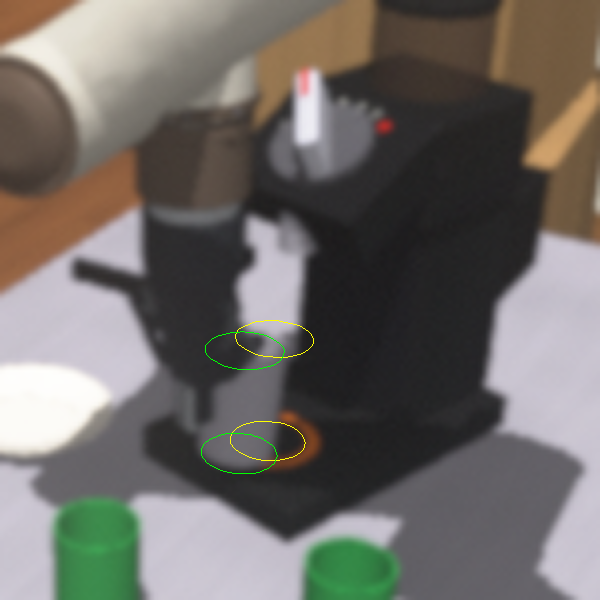

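>>> arm_command(
  commands=[0.006,0,0,0,0,-0.009,0.007,0,0,0,0,0,0,0,0,0,0,0,0,0],
)

```text
clock: 26.65
position: [615.8, -110.7, 21.1]
ee_rot: [0.812, 0.582, -0.018, -0.019]
contact_force: [-0.7, -0.8, -0.0]
gripper_width: 0.2
```

```bash
python3 -c "
from h import *
s,g,Rm=st()
cupov('28',[((-100,0),(0,255,255))],30)
cv2.imwrite('pics/wrist28.png',arm.get_image('wrist')[:,:,::-1])
for n in ('scene','side','wrist'):
  arm.get_image(n)
  for d in arm.place_of(n,'dosing_cup')[:4]:
    P=w(n,d['centre'])-[GP[0],GP[1],0]; c,sn=np.cos(GP[2]),np.sin(GP[2]); print(n,round(d['confidence'],2),[round(float(v)) for v in (c*P[0]+sn*P[1],-sn*P[0]+c*P[1],P[2])])
"
```

```text
t 26.65 P [ 615.8 -110.7   21.1] G [-149.5   -3.6   21.1] toolx az 71.3 want -19.6 z [-0.05   0.01  -0.999] F [-0.7 -0.8 -0. ] T [-0.07 -0.07 -0.01] w 0.2 j [ 0.07  0.58 -0.15 -0.02 -0.9   2.75]
scene 0.86 [-400, -295, -3]
scene 0.72 [-197, -207, 2]
scene 0.62 [-298, -77, -1]
side 0.97 [-200, -209, 3]
side 0.69 [-105, -1, 29]
side 0.65 [-297, -74, 4]
side 0.61 [-401, -295, 3]
```

View pics/scene28.png

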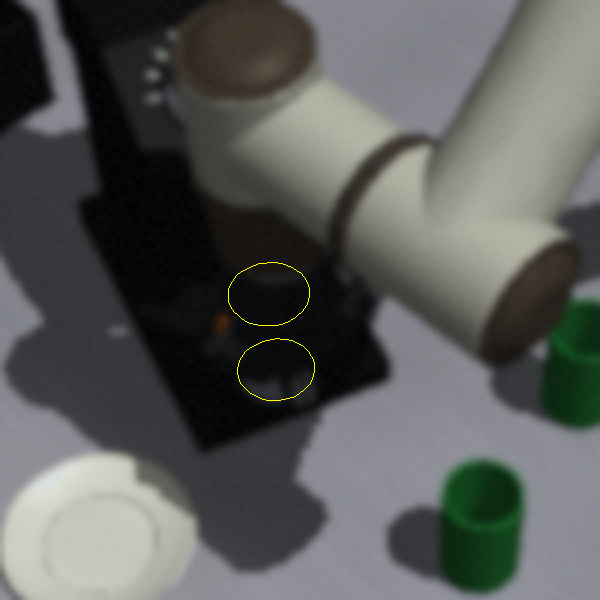

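View pics/side28.png

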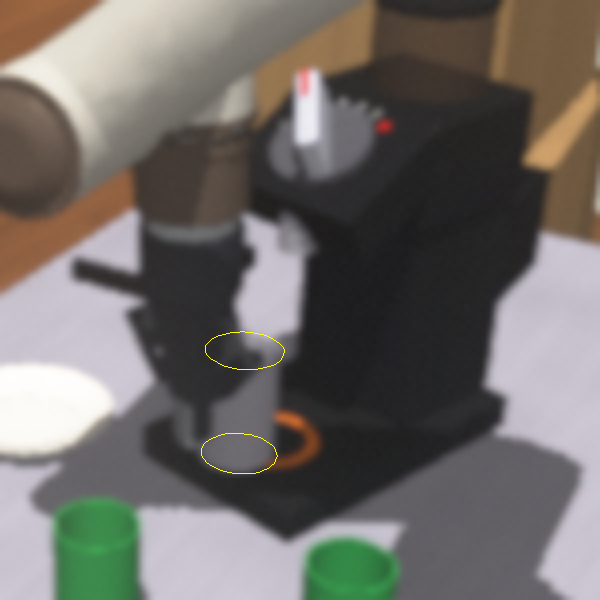

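View pics/wrist28.png

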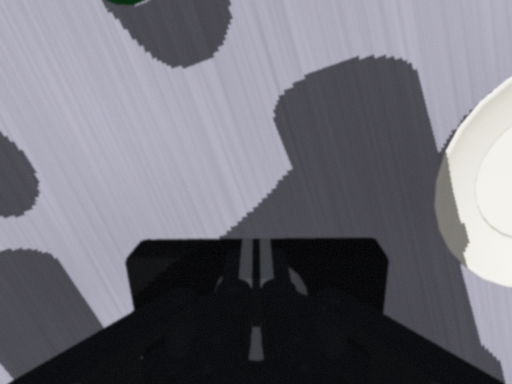

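>>> arm_command(
  commands=[-0.008,-0.0006,0.001,0.9,-0.006,-0.0006,0.001,0,-0.005,-0.0006,0.001,0,-0.004,-0.0006,0.001,0,0,0,0,0],
)

```text
clock: 27.6
position: [612.9, -130.9, 23.7]
ee_rot: [0.817, 0.577, -0.01, -0.014]
contact_force: [0.3, 2.4, 2.0]
gripper_width: -0.1
```

```bash
python3 -c "
from h import *
s,g,Rm=st()
cupov('29',[((-85,0),(0,255,255)),((-70,0),(0,255,0))],30)
"
```

```text
t 27.6 P [ 612.9 -130.9   23.7] G [-129.5    0.4   23.7] toolx az 70.4 want -19.6 z [-0.032  0.011 -0.999] F [0.3 2.4 2. ] T [ 0.29 -0.11 -0.05] w -0.1 j [ 0.04  0.57 -0.16 -0.02 -0.88  2.77]
```

View pics/side29.png

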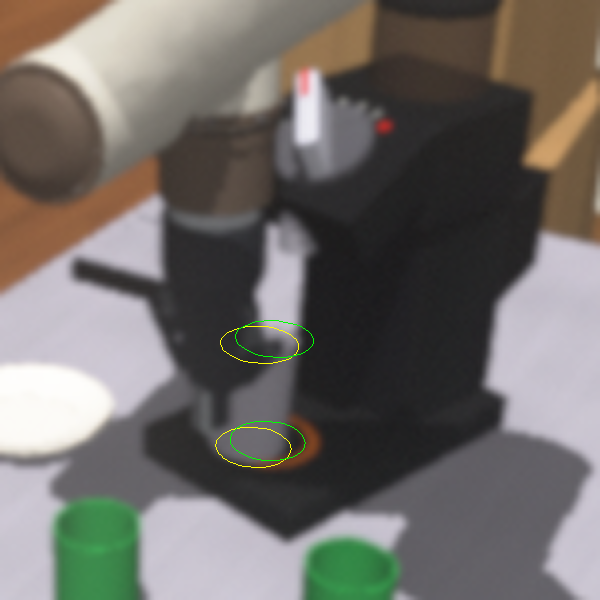

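View pics/scene29.png

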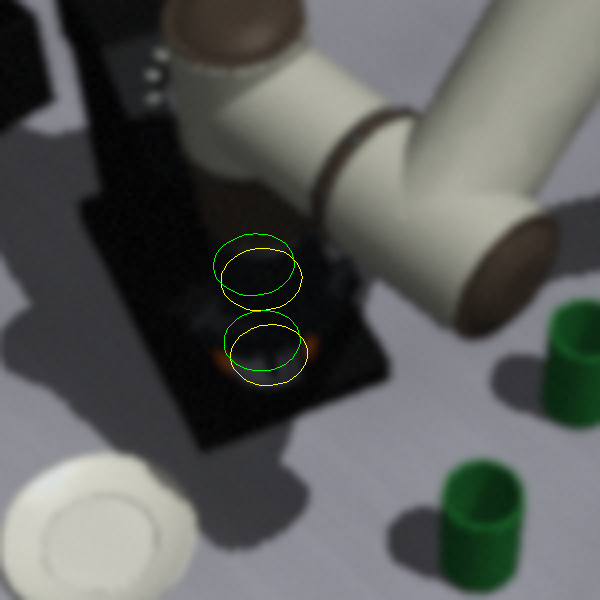

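>>> arm_command(
  commands=[-0.005,-0.001,0.001,0,-0.004,-0.0006,0.001,0,-0.003,-0.0006,0.001,0,0,0,0,0,0,0,0,0],
)

```text
clock: 28.2
position: [611.2, -140.1, 23.3]
ee_rot: [0.816, 0.578, -0.007, -0.011]
contact_force: [0.8, 1.9, 3.2]
gripper_width: -0.1
```

```bash
python3 -c "
from h import *
s,g,Rm=st()
cupov('30',[((-75,0),(0,255,255)),((-70,0),(0,255,0))],30)
"
```

```text
t 28.2 P [ 611.2 -140.1   23.3] G [-120.2    2.    23.3] toolx az 70.6 want -19.6 z [-0.024  0.01  -1.   ] F [0.8 1.9 3.2] T [ 0.38 -0.19 -0.04] w -0.1 j [ 0.03  0.56 -0.16 -0.01 -0.87  2.79]
```

View pics/side30.png

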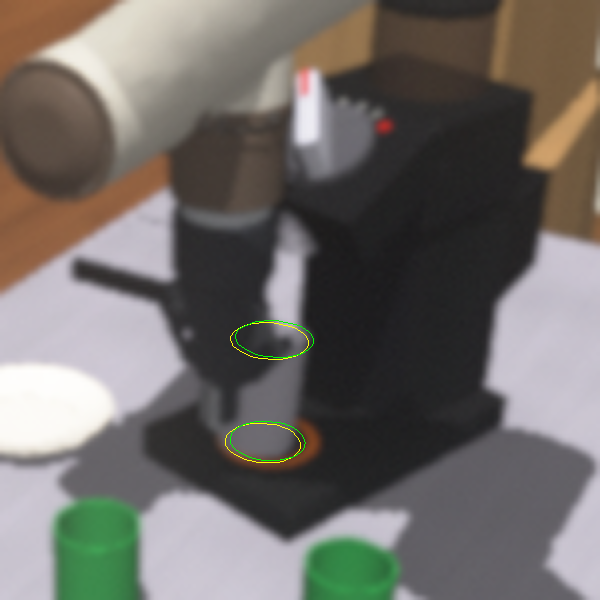

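View pics/scene30.png

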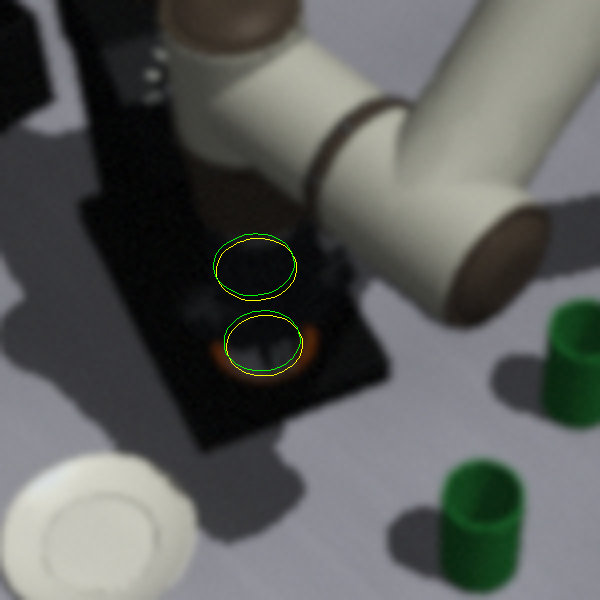

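>>> arm_command(
  commands=[-0.004,-0.0006,0.0005,0,-0.003,-0.0006,0.0005,0,0,0,0,0,0,0,0,0,0,0,0,0],
)

```text
clock: 28.8
position: [610.0, -145.6, 23.5]
ee_rot: [0.815, 0.579, -0.005, -0.01]
contact_force: [1.2, 1.7, 3.6]
gripper_width: -0.1
```

```bash
python3 -c "
from h import *
s,g,Rm=st()
cupov('31',[((-70,0),(0,255,0))],30)
"
```

```text
t 28.8 P [ 610.  -145.6   23.5] G [-114.6    2.7   23.5] toolx az 70.7 want -19.6 z [-0.019  0.01  -1.   ] F [1.2 1.7 3.6] T [ 0.45 -0.22 -0.06] w -0.1 j [ 0.02  0.56 -0.17 -0.01 -0.86  2.8 ]
```

View pics/side31.png

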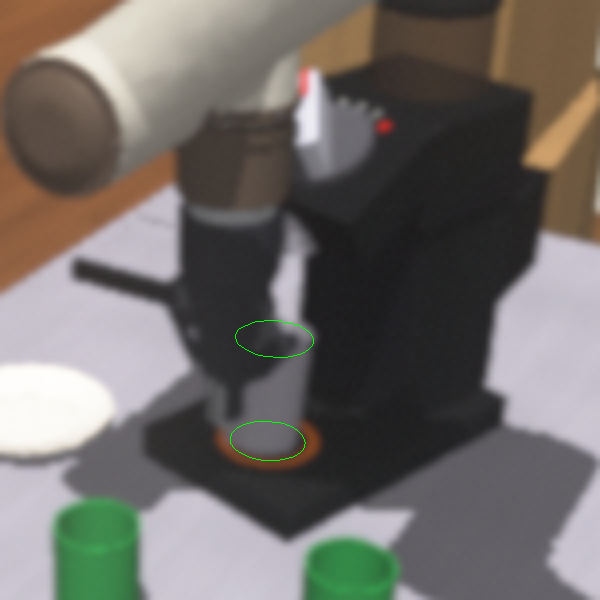

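Cup about on centre. I back off carefully and check the cup, and the dial too, because the wrist link came close to its bar.

>>> arm_command(
  commands=[0.02,0,0,0,0.04,0,0,0,0.045,0,0,0,0.045,0,-0.01,0,0.02,0,-0.04,0],
)

```text
clock: 29.4
position: [657.4, 12.5, 62.2]
ee_rot: [0.819, 0.574, -0.018, -0.017]
contact_force: [0.8, -1.0, 0.3]
gripper_width: 0.1
```

```bash
python3 -c "
from h import *
s,g,Rm=st()
cupov('32',[((-70,0),(0,255,0))],30)
for n in ('side','scene'):
  for d in arm.place_of(n,'dosing_cup')[:4]:
    P=w(n,d['centre'])-[GP[0],GP[1],0]; c,sn=np.cos(GP[2]),np.sin(GP[2]); print(n,round(d['confidence'],2),[round(float(v)) for v in (c*P[0]+sn*P[1],-sn*P[0]+c*P[1],P[2])])
"
```

```text
t 29.4 P [657.4  12.5  62.2] G [-279.5   -5.7   62.2] toolx az 70.1 want -19.6 z [-0.05   0.007 -0.999] F [ 0.8 -1.   0.3] T [ 0.   -0.16  0.04] w 0.1 j [ 0.25  0.58 -0.02 -0.02 -1.02  2.55]
side 0.92 [-201, -204, 5]
side 0.84 [-402, -292, 3]
side 0.75 [-76, 1, 29]
side 0.57 [-293, -75, 4]
scene 0.88 [-71, 2, 30]
scene 0.56 [-300, -76, 1]
scene 0.55 [-400, -295, 0]
scene 0.53 [-195, -208, 0]
```

View pics/side32.png

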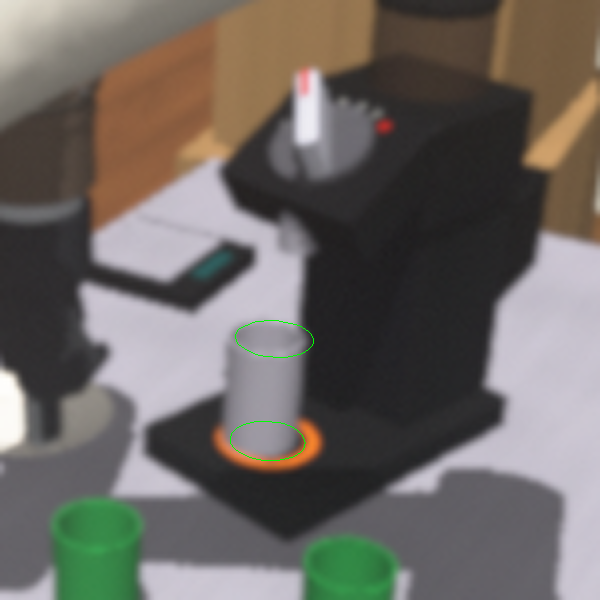

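View pics/scene32.png

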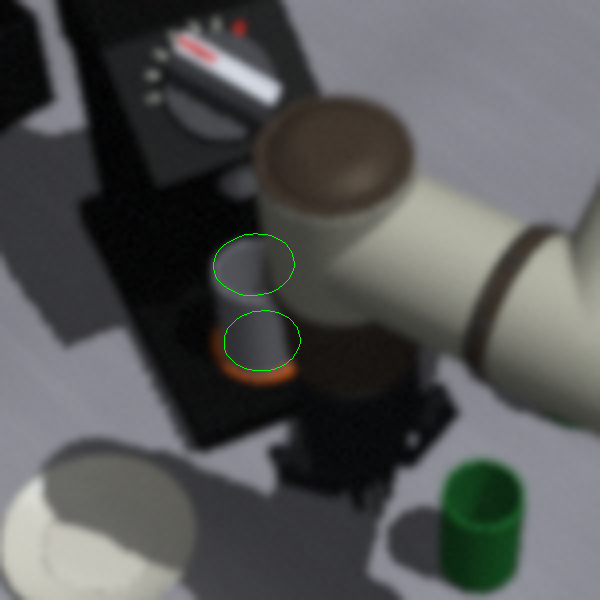

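Dial unchanged at four clicks and the cup stands on the pad. I clear the view and measure its centring against the ring.

>>> arm_command(
  commands=[0,0,-0.045,0,0,0,-0.045,0,0,-0.03,-0.04,0,0,-0.05,-0.01,0,0,-0.05,0,0],
)

```text
clock: 30.1
position: [538.1, 47.8, 205.3]
ee_rot: [0.823, 0.568, -0.026, -0.02]
contact_force: [-1.1, 0.9, 0.1]
gripper_width: 0.0
```

>>> arm_command(
  commands=[0,-0.05,0,0,0,-0.05,0,0,0,-0.03,0,0,0,0,0,0,0,0,0,0],
)

```text
clock: 30.6
position: [404.7, 87.4, 207.8]
ee_rot: [0.824, 0.565, -0.033, -0.022]
contact_force: [0.6, -0.3, 0.3]
gripper_width: -0.2
```

```bash
python3 - <<'E'
from h import *
from scipy.optimize import least_squares
s,g,Rm=st()
for n in ('scene','side'):
    im=arm.get_image(n)
    cv2.imwrite(f'pics/{n}33.png',im[:,:,::-1])
    rs=arm.regions_of(n,'dosing_cup'); 
    c=pix(n,G((-72,0,75))); m=[r for r in rs if r['mask'][int(c[1]),int(c[0])]]
    hsv=cv2.cvtColor(im,cv2.COLOR_RGB2HSV); org=((hsv[...,0]>5)&(hsv[...,0]<22)&(hsv[...,1]>140)&(hsv[...,2]>100))
    p0=pix(n,G((-70,0,30))); yy,xx=np.nonzero(org); k=(abs(xx-p0[0])<25)&(abs(yy-p0[1])<20)
    print(n,'ring bbox',xx[k].min(),xx[k].max(),yy[k].min(),yy[k].max(),'model',[pix(n,G((-70+39*np.cos(a),39*np.sin(a),30))).round(1).tolist() for a in np.arange(0,6.2,np.pi/2)])
    M=m[0]['mask'] if m else None
    if M is not None:
        np.save(f'm_{n}.npy',M); ys,xs=np.nonzero(M); print('cup mask',m[0]['confidence'],xs.min(),xs.max(),ys.min(),ys.max(),M.sum())
    np.save(f'o_{n}.npy',org)
E
```

```text
t 30.6 P [404.7  87.4 207.8] G [-265.4 -268.9  207.8] toolx az 68.9 want -19.6 z [-0.079  0.    -0.997] F [ 0.6 -0.3  0.3] T [-0.04 -0.17  0.01] w -0.2 j [ 0.57  0.05 -0.38 -0.05 -1.2   2.22]
scene ring bbox 207 226 178 184 model [[210.6, 165.5], [203.0, 178.7], [219.7, 184.0], [226.9, 170.6]]
side ring bbox 283 310 205 216 model [[305.4, 205.7], [288.0, 204.5], [287.1, 213.8], [305.3, 215.1]]
```

View pics/scene33.png

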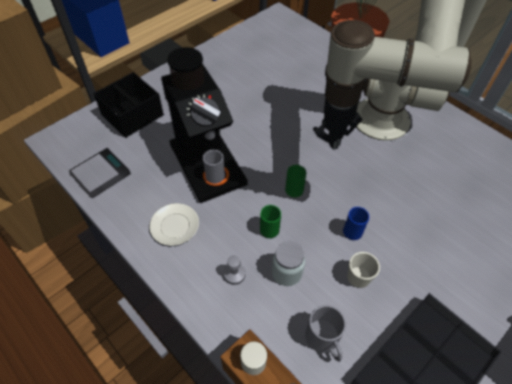

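```bash
python3 - <<'E'
from h import *
t=np.linspace(0,6.28,80); out=[]
for n,(x0,y0,x1,y1) in (('scene',(190,135,240,200)),('side',(270,165,325,230))):
    im=cv2.imread(f'pics/{n}33.png')[y0:y1,x0:x1]; k=7
    a=cv2.resize(im,None,fx=k,fy=k,interpolation=cv2.INTER_CUBIC); a=cv2.convertScaleAbs(a,alpha=1.6); b=a.copy()
    def E(img,cx,cy,r,z,col): cv2.polylines(img,[np.array([(pix(n,G((cx+r*np.cos(q),cy+r*np.sin(q),z)))-[x0,y0]+.5)*k for q in t]).astype(int)],True,col,1)
    E(b,-70,0,39,30,(255,0,255)); E(b,-70,0,31,30,(255,0,255))
    for z in (30,120): E(b,-73,0,29,z,(0,255,0))
    out.append(np.hstack([a,b])[:455])
for i,o in enumerate(out): cv2.imwrite(f'pics/fit33_{i}.png',o)
E
```

```text
(no output)
```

View pics/fit33_0.png

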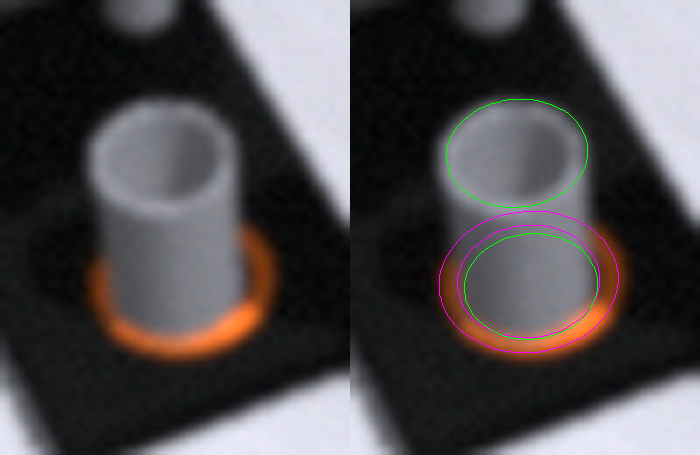

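View pics/fit33_1.png

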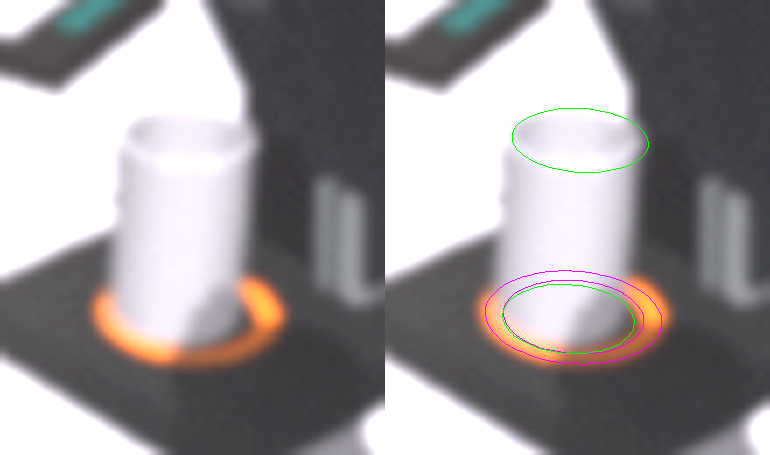

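Offset measured against the ring: cup about −3 mm in x and +5 mm in y from the pad centre. I'd like it tighter, but a sideways nudge needs the tool to lean frontwards so its body clears the head. Earlier contact pushes did leave some lean, so I try it by bracing the closed tips on the empty table in front of the grinder.

>>> arm_command(
  commands=[-0.009,0.048,-0.004,0,-0.009,0.048,-0.003,0,-0.009,0.048,-0.003,0,-0.009,0.048,-0.003,0,-0.009,0.048,-0.003,0],
)

```text
clock: 31.3
position: [618.6, -43.0, 204.7]
ee_rot: [0.823, 0.566, -0.034, -0.023]
contact_force: [0.1, 0.7, -0.3]
gripper_width: -0.5
```

>>> arm_command(
  commands=[0,0.01,0.048,0,0,0.01,0.048,0,0,0.002,0.048,0,0,0,0.048,0,0,0,0.015,0],
)

```text
clock: 31.8
position: [635.3, -61.8, -13.1]
ee_rot: [0.828, 0.56, -0.032, -0.021]
contact_force: [0.3, 0.4, -0.2]
gripper_width: -0.4
```

```bash
python3 -c "
from h import *
s,g,Rm=st()
cv2.imwrite('pics/wrist34.png',arm.get_image('wrist')[:,:,::-1])
"
```

```text
t 31.8 P [635.3 -61.8 -13.1] G [-202.1   -1.6  -13.1] toolx az 68.2 want -19.6 z [-0.075 -0.001 -0.997] F [ 0.3  0.4 -0.2] T [-0.04 -0.08  0.01] w -0.4 j [ 0.15  0.65 -0.12 -0.01 -0.88  2.62]
```

View pics/wrist34.png

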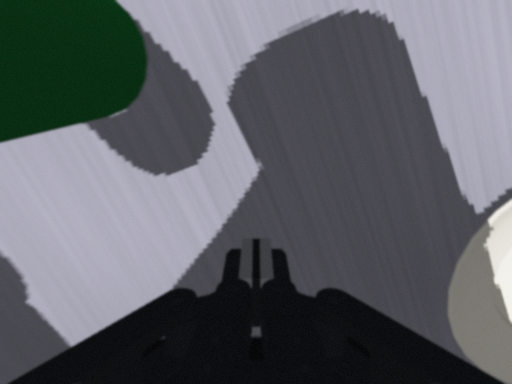

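>>> arm_command(
  commands=[0,0,0.013,0,0,0,0.006,0,0,0,0.005,0,0,0,0.005,0,0,0,0.005,0],
)

```text
clock: 32.35
position: [634.2, -63.5, -35.2]
ee_rot: [0.826, 0.562, -0.034, -0.02]
contact_force: [-7.8, 0.8, 17.5]
gripper_width: 0.0
```

```bash
python3 -c "
from h import *
s,g,Rm=st()
"
```

```text
t 32.35 P [634.2 -63.5 -35.2] G [-200.1   -2.   -35.2] toolx az 68.5 want -19.6 z [-0.079 -0.006 -0.997] F [-7.8  0.8 17.5] T [ 0.58  2.35 -0.04] w 0.0 j [ 0.15  0.67 -0.13 -0.01 -0.84  2.62]
```

>>> arm_command(
  commands=[0.006,0,0.005,0,0.006,0,0.005,0,0.006,0,0.005,0,0.006,0,0.005,0,0.006,0,0.005,0],
)

```text
clock: 32.85
position: [643.6, -50.4, -35.2]
ee_rot: [0.825, 0.564, -0.04, -0.012]
contact_force: [-7.2, -8.0, 18.4]
gripper_width: 0.1
```

```bash
python3 -c "
from h import *
s,g,Rm=st()
"
```

```text
t 32.85 P [643.6 -50.4 -35.2] G [-215.7    2.4  -35.2] toolx az 68.8 want -19.6 z [-0.08  -0.026 -0.996] F [-7.2 -8.  18.4] T [-2.16  2.17  0.08] w 0.1 j [ 0.18  0.68 -0.12  0.01 -0.85  2.58]
```

>>> arm_command(
  commands=[0.006,0,0.008,0,0.007,0,0.008,0,0.007,0,0.008,0,0.007,0,0.008,0,0.007,0,0.008,0],
)

```text
clock: 33.35
position: [643.1, -51.4, -35.0]
ee_rot: [0.822, 0.566, -0.064, -0.002]
contact_force: [-13.3, -13.8, 32.6]
gripper_width: -0.2
```

```bash
python3 -c "
from h import *
s,g,Rm=st()
"
```

```text
t 33.35 P [643.1 -51.4 -35. ] G [-214.5    2.3  -35. ] toolx az 69.3 want -19.6 z [-0.108 -0.07  -0.992] F [-13.3 -13.8  32.6] T [-4.48  4.48  0.15] w -0.2 j [ 0.2   0.7  -0.11  0.06 -0.88  2.54]
```

It works: the lean grows steadily. I continue with similar force.

>>> arm_command(
  commands=[0.007,-0.002,0.006,0,0.007,-0.002,0.006,0,0.007,-0.002,0.006,0,0.007,-0.002,0.006,0,0.007,-0.002,0.006,0],
)

```text
clock: 33.85
position: [649.7, -38.2, -34.7]
ee_rot: [0.821, 0.567, -0.067, 0.013]
contact_force: [-6.3, -10.7, 20.3]
gripper_width: 0.0
```

>>> arm_command(
  commands=[0.008,-0.003,0.006,0,0.008,-0.003,0.006,0,0.008,-0.003,0.006,0,0.008,-0.003,0.006,0,0.008,-0.003,0.006,0],
)

```text
clock: 34.35
position: [656.6, -20.3, -34.4]
ee_rot: [0.82, 0.567, -0.07, 0.029]
contact_force: [-5.1, -12.6, 21.9]
gripper_width: 0.1
```

```bash
python3 -c "
from h import *
s,g,Rm=st()
"
```

```text
t 34.35 P [656.6 -20.3 -34.4] G [-248.4    4.5  -34.4] toolx az 69.5 want -19.6 z [-0.082 -0.127 -0.989] F [ -5.1 -12.6  21.9] T [-3.98  1.62  0.05] w 0.1 j [ 0.27  0.7  -0.13  0.13 -0.86  2.42]
```

>>> arm_command(
  commands=[0.007,-0.002,0.009,0,0.007,-0.002,0.009,0,0.007,-0.002,0.008,0,0.007,-0.002,0.008,0,0.007,-0.002,0.008,0],
)

```text
clock: 34.85
position: [656.6, -21.4, -34.0]
ee_rot: [0.818, 0.567, -0.088, 0.047]
contact_force: [-8.6, -14.3, 30.5]
gripper_width: -0.2
```

>>> arm_command(
  commands=[0.007,-0.001,0.007,0,0.007,-0.001,0.007,0,0.007,-0.001,0.007,0,0.007,-0.001,0.007,0,0.007,-0.001,0.007,0],
)

```text
clock: 35.35
position: [656.0, -23.0, -33.2]
ee_rot: [0.817, 0.563, -0.108, 0.061]
contact_force: [-9.5, -11.2, 28.5]
gripper_width: -0.0
```

```bash
python3 -c "
from h import *
s,g,Rm=st()
"
```

```text
t 35.35 P [656.  -23.  -33.2] G [-245.6    4.9  -33.2] toolx az 69.3 want -19.6 z [-0.109 -0.221 -0.969] F [ -9.5 -11.2  28.5] T [-4.43  3.37 -0.21] w -0.0 j [ 0.3   0.72 -0.14  0.23 -0.9   2.32]
```

Lean is now about 14° to the front, which is enough. I work out the approach to nudge the cup from its front-right side.

```bash
cat >> h.py <<'E'
def tipG(off=35):
    s,g,Rm=st(False); c,sn=np.cos(GP[2]),np.sin(GP[2]); Q=np.array([[c,sn,0],[-sn,c,0],[0,0,1]])
    A=Q@Rm   # tool axes in G
    return g-off*A[:,2],A
def plan(*targets):
    t,A=tipG(); print("tip",t.round(1),"toolz in G",A[:,2].round(3))
    p=t
    for q in targets:
        q=np.array(q,float); print(q,"tool shift mm",(A.T@(q-p)).round(1)); p=q
E
python3 -c "
from h import *
t,A=tipG()
plan((t[0]+10,t[1],120),(-160,62,100),(-160,62,46),(-100,60,46),(-91,39,46),(-88,33.5,46))"
```

```text
tip [-254.2    5.9    0.7] toolz in G [ 0.245 -0.028 -0.969]
[-244.15227858    5.85582571  120.        ] tool shift mm [ -38.9   -2.5 -113.1]
[-160.   62.  100.] tool shift mm [-75.6  58.7  38.4]
[-160.   62.   46.] tool shift mm [13.2  1.2 52.3]
[-100.   60.   46.] tool shift mm [-58.2  -0.5  14.7]
[-91.  39.  46.] tool shift mm [ -9.1 -20.8   2.8]
[-88.   33.5  46. ] tool shift mm [-3.  -5.4  0.9]
```

>>> arm_command(
  commands=[-0.013,-0.001,-0.038,0,-0.013,-0.001,-0.038,0,-0.013,-0.001,-0.037,0,-0.03,0.029,0.019,0,-0.03,0.029,0.019,0],
)

```text
clock: 35.85
position: [689.1, -114.8, 80.4]
ee_rot: [0.816, 0.566, -0.099, 0.067]
contact_force: [0.7, -0.0, -1.3]
gripper_width: -0.2
```

```bash
python3 -c "
from h import *
st()
plan((-160,62,46),(-105,60,46))"
```

```text
t 35.85 P [ 689.1 -114.8   80.4] G [-170.2   66.8   80.4] toolx az 69.5 want -19.6 z [-0.085 -0.221 -0.972] F [ 0.7 -0.  -1.3] T [ 0.5  -0.2  -0.01] w -0.2 j [ 0.16  0.63  0.02  0.23 -1.09  2.5 ]
tip [-178.5   67.1  114.4] toolz in G [ 0.237 -0.006 -0.972]
[-160.   62.   46.] tool shift mm [-1.8 -4.6 70.8]
[-105.   60.   46.] tool shift mm [-53.5  -1.1  13. ]
```

>>> arm_command(
  commands=[-0.001,-0.002,0.036,0,-0.001,-0.002,0.034,0,-0.02,0,0.005,0,-0.02,0,0.005,0,-0.012,0,0.003,0],
)

```text
clock: 36.35
position: [666.7, -189.1, 19.1]
ee_rot: [0.818, 0.564, -0.091, 0.072]
contact_force: [-0.0, -1.3, -0.7]
gripper_width: 0.1
```

```bash
python3 -c "
from h import *
st()
plan((-100,58,46),(-91,39,46),(-88,33.5,46))
cupov('36',[((-72.8,5.2),(0,255,0))],30)
cv2.imwrite('pics/wrist36.png',arm.get_image('wrist')[:,:,::-1])
"
```

```text
t 36.35 P [ 666.7 -189.1   19.1] G [-92.7  70.7  19.1] toolx az 69.1 want -19.6 z [-0.067 -0.22  -0.973] F [-0.  -1.3 -0.7] T [ 0.43 -0.15  0.  ] w 0.1 j [ 0.06  0.66 -0.11  0.28 -0.9   2.54]
tip [-100.7   70.3   53.2] toolz in G [ 0.23   0.011 -0.973]
[-100.   58.   46.] tool shift mm [  0.6 -12.4   7. ]
[-91.  39.  46.] tool shift mm [ -9.2 -18.8   1.9]
[-88.   33.5  46. ] tool shift mm [-3.  -5.4  0.6]
```

View pics/side36.png

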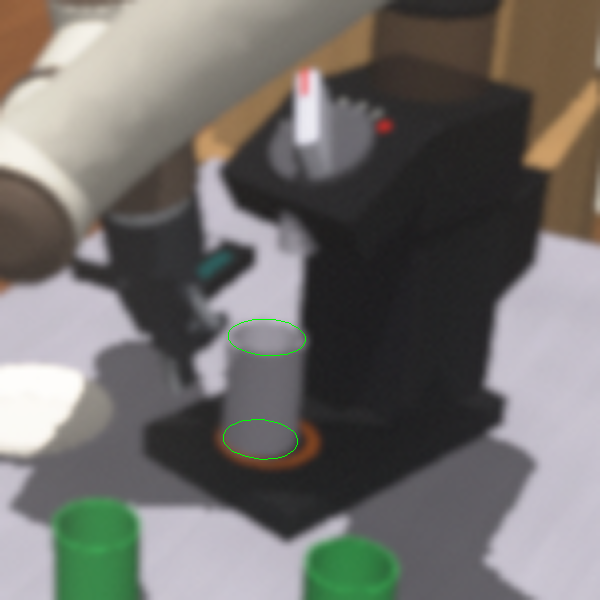

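View pics/scene36.png

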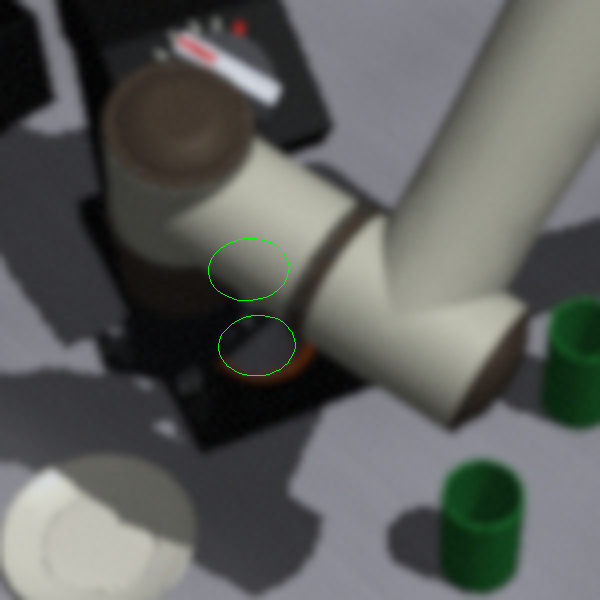

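>>> arm_command(
  commands=[0,-0.012,0.006,0,-0.005,-0.012,0.002,0,-0.003,-0.005,0.001,0,0,0,0,0,0,0,0,0],
)

```text
clock: 37.0
position: [643.3, -184.2, 17.6]
ee_rot: [0.817, 0.566, -0.084, 0.077]
contact_force: [0.3, 0.2, 0.5]
gripper_width: 0.0
```

```bash
python3 -c "
from h import *
st()
plan((-91.6,36.8,46),(-88.8,31.6,46))
cupov('37',[((-73.7,3.4),(0,255,0))],30)
"
```

```text
t 37.0 P [ 643.3 -184.2   17.6] G [-89.4  47.   17.6] toolx az 69.2 want -19.6 z [-0.05  -0.221 -0.974] F [0.3 0.2 0.5] T [ 0.54 -0.18 -0.01] w 0.0 j [ 0.06  0.62 -0.2   0.3  -0.84  2.51]
tip [-97.3  46.   51.7] toolz in G [ 0.225  0.027 -0.974]
[-91.6  36.8  46. ] tool shift mm [-4.4 -9.3  6.6]
[-88.8  31.6  46. ] tool shift mm [-2.8 -5.2  0.5]
```

View pics/side37.png

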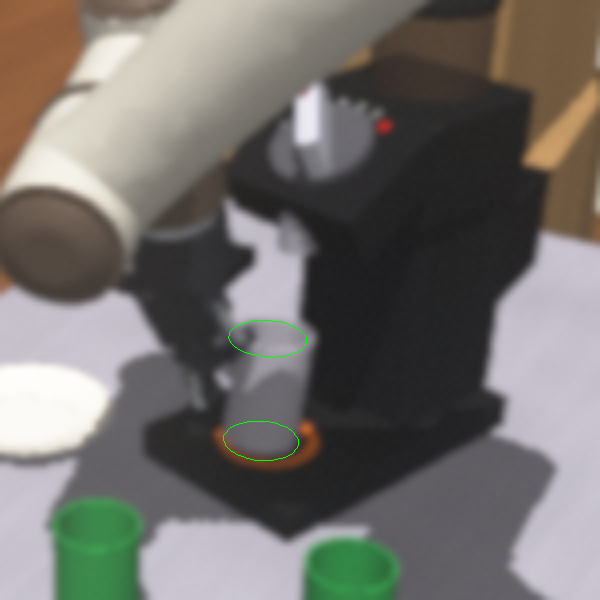

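The cup is tipping: the knuckles touch its top. I back off at once.

>>> arm_command(
  commands=[0.002,0.003,0,0,0.002,0.004,0,0,0.004,0.01,0,0,0.01,0.02,0,0,0.02,0.02,0,0],
)

```text
clock: 37.6
position: [710.5, -170.7, 10.6]
ee_rot: [0.817, 0.565, -0.085, 0.076]
contact_force: [0.5, 0.3, 0.2]
gripper_width: -0.0
```

```bash
python3 -c "
from h import *
st()
cupov('38',[((-73.7,3.4),(0,255,0)),((-70.9,-1.8),(255,0,255))],30)
"
```

```text
t 37.6 P [ 710.5 -170.7   10.6] G [-124.7  105.8   10.6] toolx az 69.1 want -19.6 z [-0.054 -0.221 -0.974] F [0.5 0.3 0.2] T [ 0.43 -0.16 -0.01] w -0.0 j [ 0.08  0.73 -0.    0.27 -0.94  2.53]
```

View pics/side38.png

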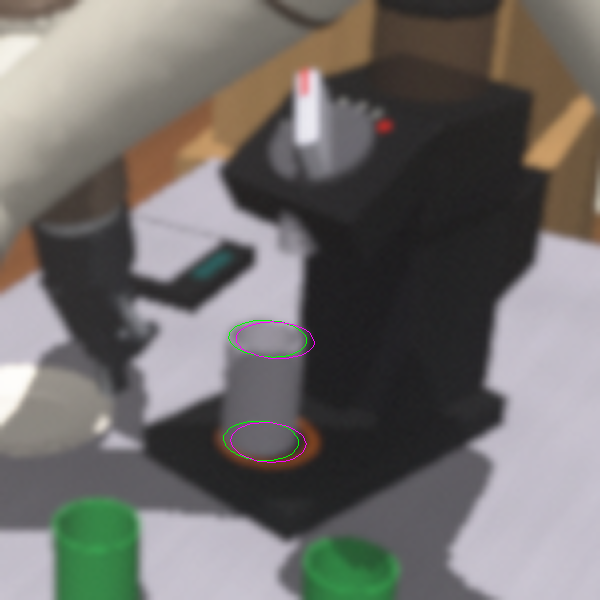

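The cup settled upright at the same spot. I roll so the jaws lie tangent to the contact, as in the first push that went cleanly, which keeps the knuckles off the rim.

>>> arm_command(
  commands=[0,0,-0.008,7.8,0,0,0,7.8,0,0,0,7.8,0,0,0,7.8,0,0,0,7.8],
)

```text
clock: 38.2
position: [711.9, -167.5, 14.1]
ee_rot: [0.962, 0.248, -0.056, 0.101]
contact_force: [-0.2, -0.6, 0.1]
gripper_width: 0.1
```

>>> arm_command(
  commands=[0,0,0,7.8,0,0,0,7.8,0,0,0,7.0,0,0,0,0,0,0,0,0],
)

```text
clock: 38.7
position: [709.6, -168.8, 12.5]
ee_rot: [0.992, 0.047, -0.037, 0.11]
contact_force: [-0.6, 0.8, -0.2]
gripper_width: 0.0
```

```bash
python3 -c "
from h import *
st()
t,A=tipG(); print('toolx in G',A[:,0].round(2))
plan((-105,62,54),(-95.5,44.5,54),(-93.7,40.8,54),(-90.9,35.6,54))
"
```

```text
t 38.7 P [ 709.6 -168.8   12.5] G [-126.2  104.3   12.5] toolx az 4.9 want -19.6 z [-0.064 -0.222 -0.973] F [-0.6  0.8 -0.2] T [ 0.47 -0.18 -0.01] w 0.0 j [ 0.08  0.73  0.01  0.27 -0.95  1.42]
toolx in G [-0.41  0.91 -0.08]
tip [-134.3  103.8   46.5] toolz in G [ 0.23   0.014 -0.973]
[-105.   62.   54.] tool shift mm [-50.6   9.8  -1.1]
[-95.5  44.5  54. ] tool shift mm [-19.8   1.    1.9]
[-93.7  40.8  54. ] tool shift mm [-4.1  0.   0.4]
[-90.9  35.6  54. ] tool shift mm [-5.9  0.3  0.6]
```

>>> arm_command(
  commands=[-0.025,0.005,-0.004,0,-0.022,0.004,-0.002,0,-0.012,0,0.001,0,0,0,0,0,0,0,0,0],
)

```text
clock: 39.2
position: [650.4, -182.3, 23.8]
ee_rot: [0.992, 0.052, -0.039, 0.11]
contact_force: [1.2, 0.3, 0.3]
gripper_width: 0.0
```

```bash
python3 -c "
from h import *
st()
plan((-95.5,44.5,54),(-93.7,40.8,54),(-90.9,35.6,54))
cupov('39',[((-73.7,3.4),(0,255,0))],30)
"
```

```text
t 39.2 P [ 650.4 -182.3   23.8] G [-93.6  53.   23.8] toolx az 5.5 want -19.6 z [-0.065 -0.222 -0.973] F [1.2 0.3 0.3] T [ 0.39 -0.12  0.06] w 0.0 j [ 0.07  0.63 -0.16  0.28 -0.88  1.42]
tip [-101.7   52.5   57.9] toolz in G [ 0.231  0.013 -0.973]
[-95.5  44.5  54. ] tool shift mm [-9.5  1.2  5.1]
[-93.7  40.8  54. ] tool shift mm [-4.1 -0.   0.4]
[-90.9  35.6  54. ] tool shift mm [-5.9  0.2  0.6]
```

View pics/side39.png

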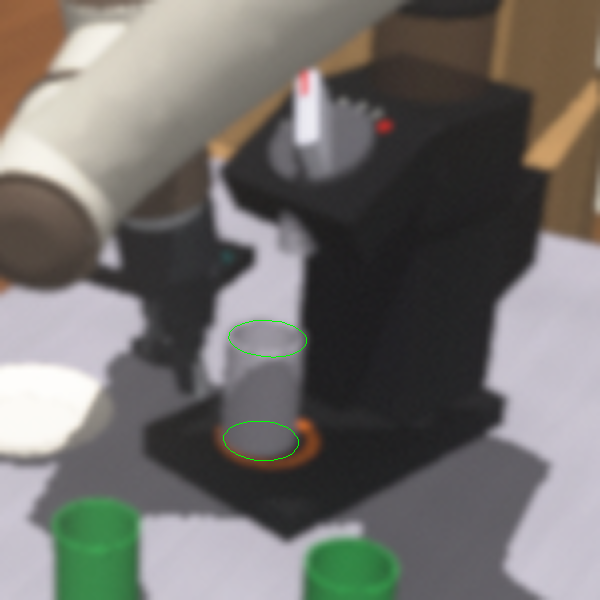

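>>> arm_command(
  commands=[-0.006,0.001,0.004,0,-0.004,0,0.001,0,-0.003,0,0,0,0,0,0,0,0,0,0,0],
)

```text
clock: 39.8
position: [637.6, -185.4, 18.6]
ee_rot: [0.992, 0.053, -0.039, 0.11]
contact_force: [-1.1, 0.7, -0.1]
gripper_width: 0.3
```

```bash
python3 -c "
from h import *
st()
plan((-93.7,40.8,54),(-90.9,35.6,54))
cupov('40',[((-73.7,3.4),(0,255,0)),((-70.9,-1.8),(255,0,255))],30)
"
```

```text
t 39.8 P [ 637.6 -185.4   18.6] G [-86.4  42.   18.6] toolx az 5.5 want -19.6 z [-0.066 -0.222 -0.973] F [-1.1  0.7 -0.1] T [ 0.44 -0.09  0.02] w 0.3 j [ 0.06  0.62 -0.2   0.29 -0.86  1.41]
tip [-94.5  41.5  52.7] toolz in G [ 0.231  0.012 -0.973]
[-93.7  40.8  54. ] tool shift mm [-1.1  0.7 -1.1]
[-90.9  35.6  54. ] tool shift mm [-5.9  0.2  0.6]
```

View pics/side40.png

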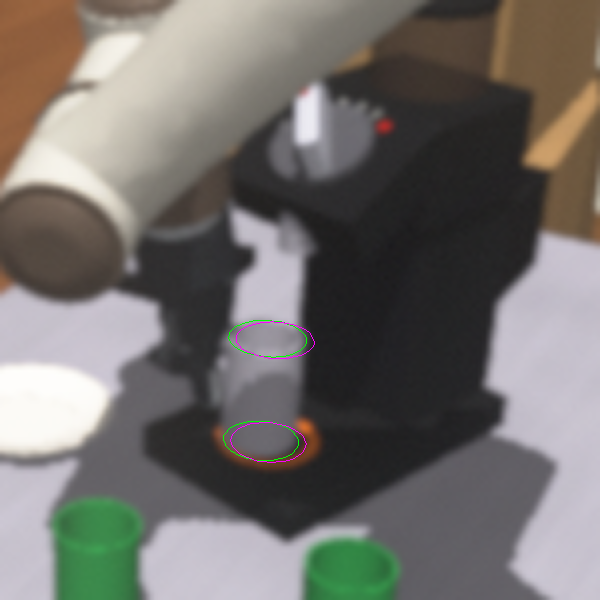

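>>> arm_command(
  commands=[-0.003,0,0,0,-0.003,0,0,0,-0.001,0,0,0,0,0,0,0,0,0,0,0],
)

```text
clock: 40.4
position: [631.6, -185.7, 19.7]
ee_rot: [0.992, 0.053, -0.037, 0.11]
contact_force: [0.6, 0.2, -0.8]
gripper_width: -0.0
```

```bash
python3 -c "
from h import *
st()
plan((-93.7,40.8,54),(-90.9,35.6,54))
cupov('41',[((-73.7,3.4),(0,255,0)),((-70.9,-1.8),(255,0,255))],30)
"
```

```text
t 40.4 P [ 631.6 -185.7   19.7] G [-84.1  36.5  19.7] toolx az 5.6 want -19.6 z [-0.062 -0.222 -0.973] F [ 0.6  0.2 -0.8] T [ 0.45 -0.28  0.09] w -0.0 j [ 0.06  0.61 -0.22  0.3  -0.84  1.41]
tip [-92.1  35.9  53.8] toolz in G [ 0.23   0.015 -0.973]
[-93.7  40.8  54. ] tool shift mm [ 5.1  0.8 -0.5]
[-90.9  35.6  54. ] tool shift mm [-5.9  0.2  0.6]
```

View pics/side41.png

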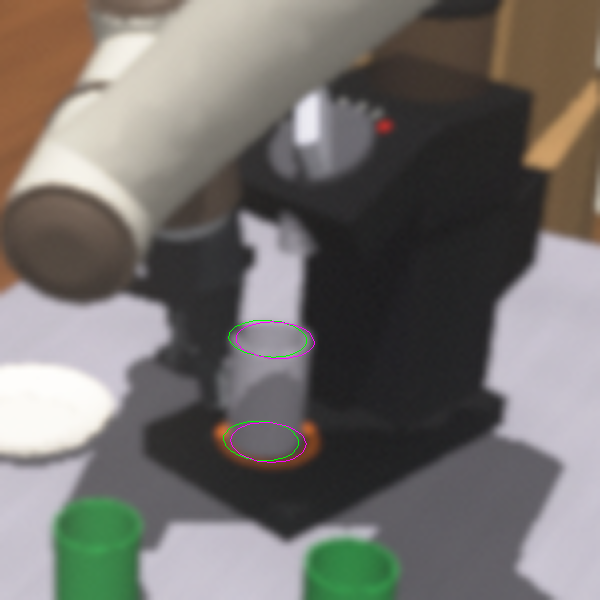

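Cup moved, upright, close to the ring centre. I retreat and measure again.

>>> arm_command(
  commands=[0.01,0,0,0,0.03,-0.005,0,0,0.04,-0.02,0,0,0.03,-0.04,-0.03,0,0,-0.04,-0.04,0],
)

```text
clock: 41.0
position: [729.5, -70.3, 46.2]
ee_rot: [0.992, 0.048, -0.045, 0.11]
contact_force: [0.6, 0.6, 0.3]
gripper_width: 0.2
```

>>> arm_command(
  commands=[0,-0.03,-0.045,0,-0.02,-0.03,-0.04,0,-0.045,-0.02,0,0,-0.045,-0.02,0,0,-0.045,-0.02,0,0],
)

```text
clock: 41.5
position: [577.6, 58.0, 116.9]
ee_rot: [0.992, 0.05, -0.04, 0.109]
contact_force: [0.1, 0.4, 0.2]
gripper_width: 0.2
```

>>> arm_command(
  commands=[-0.045,-0.02,0,0,-0.045,-0.02,0,0,-0.045,-0.02,0,0,-0.045,0,0,0,0,0,0,0],
)

```text
clock: 42.0
position: [384.7, 102.1, 121.0]
ee_rot: [0.992, 0.052, -0.04, 0.11]
contact_force: [1.0, -0.3, 0.1]
gripper_width: 0.1
```

```bash
python3 - <<'E'
from h import *
st()
t=np.linspace(0,6.28,80)
for i,(n,(x0,y0,x1,y1)) in enumerate((('scene',(190,135,240,200)),('side',(270,165,325,230)))):
    full=arm.get_image(n)[:,:,::-1]; cv2.imwrite(f'pics/{n}42.png',full)
    im=full[y0:y1,x0:x1]; k=7
    a=cv2.resize(im,None,fx=k,fy=k,interpolation=cv2.INTER_CUBIC); a=cv2.convertScaleAbs(a,alpha=1.6 if n=='scene' else 1.2); b=a.copy()
    def E(img,cx,cy,r,z,col): cv2.polylines(img,[np.array([(pix(n,G((cx+r*np.cos(q),cy+r*np.sin(q),z)))-[x0,y0]+.5)*k for q in t]).astype(int)],True,col,1)
    E(b,-70.9,-1.8,39,30,(255,0,255)); 
    for z in (30,120): E(b,-70.9,-1.8,29,z,(0,255,0))
    cv2.imwrite(f'pics/fit42_{i}.png',np.hstack([a,b])[:455])
E
```

```text
t 42.0 P [384.7 102.1 121. ] G [-272.5 -292.6  121. ] toolx az 5.5 want -19.6 z [-0.068 -0.222 -0.973] F [ 1.  -0.3  0.1] T [ 0.45 -0.19 -0.02] w 0.1 j [ 0.77  0.16 -0.59  0.13 -1.03  0.82]
```

View pics/fit42_0.png

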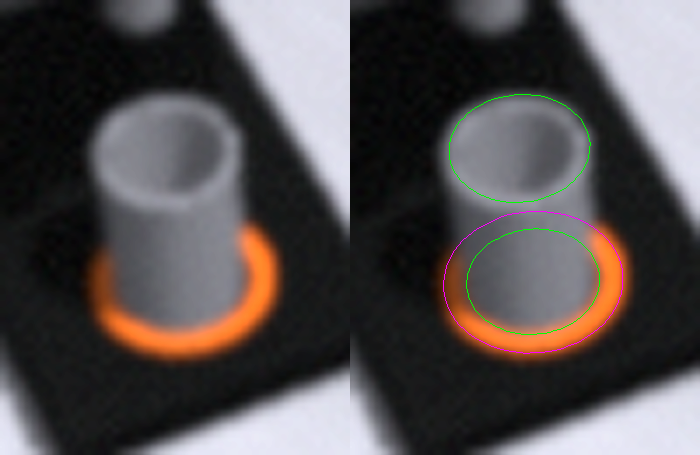

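View pics/fit42_1.png

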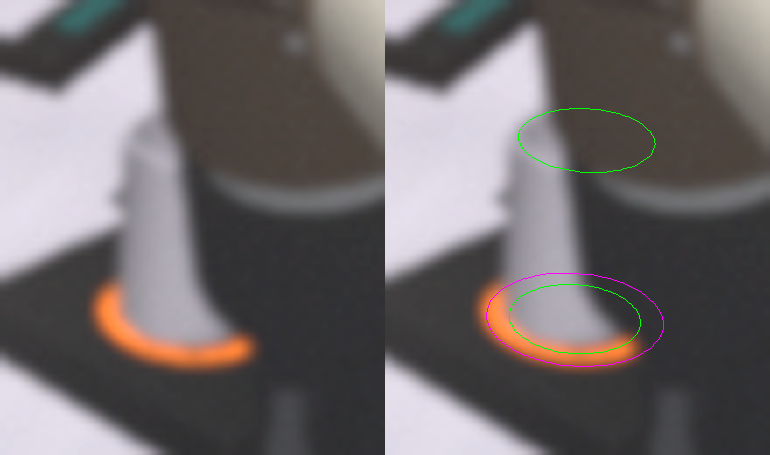

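View pics/scene42.png

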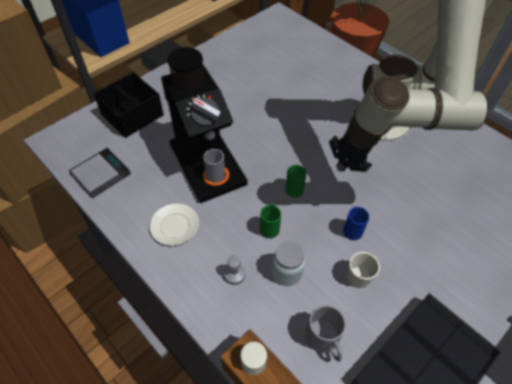

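>>> arm_command(
  commands=[0,0,-0.045,0,0,0,-0.045,0,-0.03,-0.04,-0.02,0,-0.03,-0.045,-0.02,0,-0.03,-0.045,0,0],
)

```text
clock: 42.6
position: [308.9, 243.2, 231.1]
ee_rot: [0.993, 0.044, -0.038, 0.107]
contact_force: [0.5, 0.9, -0.5]
gripper_width: -0.0
```

```bash
python3 - <<'E'
from h import *
st()
t=np.linspace(0,6.28,80)
for i,(n,(x0,y0,x1,y1)) in enumerate((('scene',(190,135,240,200)),('side',(270,165,325,230)))):
    full=arm.get_image(n)[:,:,::-1]; cv2.imwrite(f'pics/{n}43.png',full)
    im=full[y0:y1,x0:x1]; k=7
    a=cv2.resize(im,None,fx=k,fy=k,interpolation=cv2.INTER_CUBIC); a=cv2.convertScaleAbs(a,alpha=1.6 if n=='scene' else 1.2); b=a.copy()
    def E(img,cx,cy,r,z,col): cv2.polylines(img,[np.array([(pix(n,G((cx+r*np.cos(q),cy+r*np.sin(q),z)))-[x0,y0]+.5)*k for q in t]).astype(int)],True,col,1)
    E(b,-70.9,-1.8,39,30,(255,0,255)); 
    for z in (30,120): E(b,-70.9,-1.8,29,z,(0,255,0))
    cv2.imwrite(f'pics/fit43_{i}.png',np.hstack([a,b])[:455])
E
```

```text
t 42.6 P [308.9 243.2 231.1] G [-380.1 -411.3  231.1] toolx az 4.6 want -19.6 z [-0.066 -0.217 -0.974] F [ 0.5  0.9 -0.5] T [ 0.59 -0.26  0.01] w -0.0 j [ 1.12  0.07 -0.35  0.04 -1.37  0.53]
```

View pics/fit43_1.png

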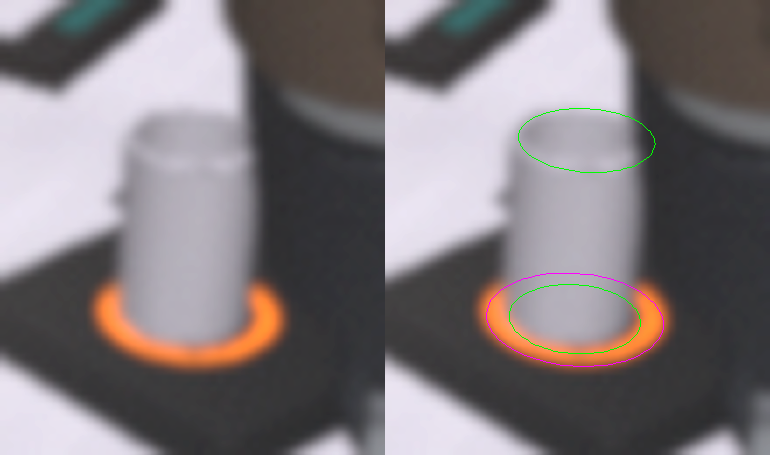

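View pics/side43.png

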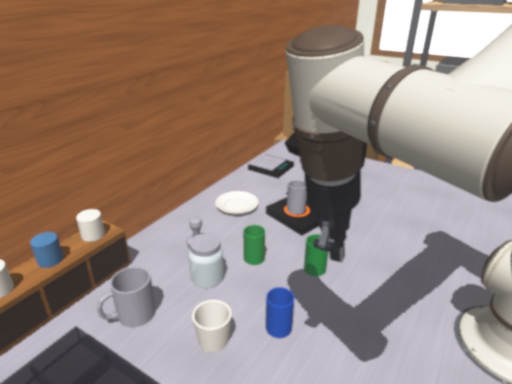

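Residual offset is about 3 mm (side: ring centre 190 vs cup 185; scene: 185 vs 178 in the crops) and the cup is upright. Last check of the dial and the other things before handing in.

```bash
python3 - <<'E'
from h import *
im=cv2.imread('pics/scene43.png'); a=cv2.resize(im[80:130,165:240],None,fx=7,fy=7,interpolation=cv2.INTER_CUBIC)
for k,c in ((4,(0,255,0)),(3,(255,255,0)),(5,(255,0,255))):
    an=np.radians(20*k-40); f=lambda u,v,n:(((pix('scene',G(face(u*np.cos(an)-v*np.sin(an),u*np.sin(an)+v*np.cos(an),n)))-[165,80]+.5)*7)).astype(int)
    cv2.polylines(a,[np.array([f(37,0,44),f(-37,0,44)])],False,c,1)
cv2.imwrite('pics/dial43.png',a)
b=im[90:330,130:420]; cv2.imwrite('pics/all43.png',cv2.resize(b,None,fx=2,fy=2))
E
```

```text
(no output)
```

View pics/dial43.png

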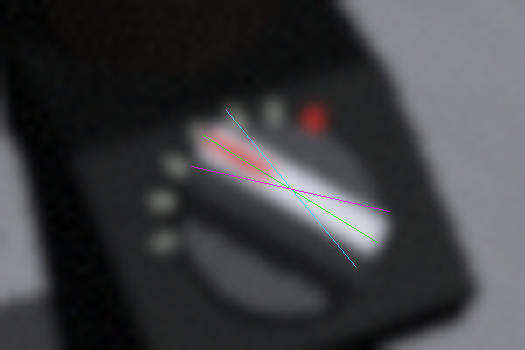

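View pics/all43.png

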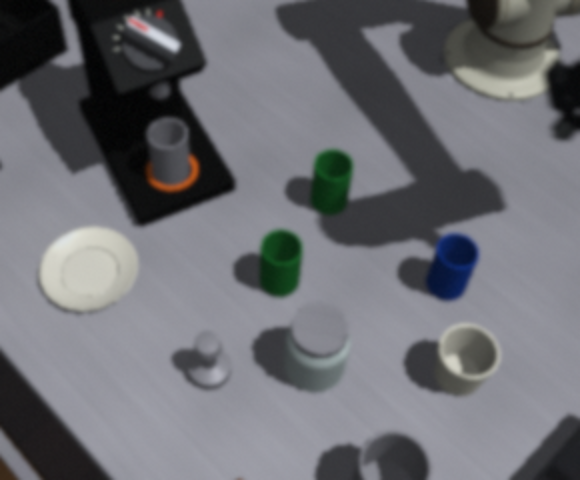

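The bar lies on the 4-click line (green), the cup stands in the ring, everything else is where it was, and the arm is clear.

```bash
python3 -c "
from bench import arm
print(arm.job_done(), arm.read_state()['clock'])"
```

```text
the job is handed in; nothing more can be done
the job is handed in; nothing more can be done
```

The job was handed in at about 43 s of the 64 s allowed. The dial is set to four clicks and the steel cup stands upright on the pad, about 3 mm off centre.

- **Dial:** It started at four clicks. I pushed it clockwise to the red tick with the closed fingertips and checked it there unloaded, then pushed it back to four clicks and let go. The last picture still matches four clicks.
- **Cup:** I picked the steel cup out from the green and blue look-alikes and set it on the front of the ledge. From there I pushed it onto the pad and nudged it sideways. My last measurement puts it about 3 mm to one side of the ring centre, good to roughly 1.5 mm.
- **Everything else:** In the last picture, the other things still in view stand where they were. The arm is clear and touching nothing.

**What disagreed or went wrong:**
- The closed fingertips end about 35 mm short of the reported TCP. The first pushes at the dial passed over it without touching.
- The tool could not be leaned directly. I got about 14° of lean by bracing the fingertips on the empty table at roughly 20–33 N of downward force.
- One sideways nudge tipped the cup about 8° because the gripper's knuckles touched its top. I backed off, and it settled upright in the same spot before the final nudge.
- The wrist link passed very close to the dial bar during the main push. The dial showed no change afterwards.

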